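# Load the bench shaker dryer with washed carburettor parts and start it

## Task

Dry the washed carburettor parts: pull up the T-handle of the dryer's index plunger and twist it so that it stays up, slide the wire cover out from under its keeper and lay it flat on the bench, then put every float bowl and cap from the drip mat into the tray, flat on its floor and one to a pocket. Slide the cover fully home again and turn the plunger back so that its pin drops into the cover's hole; only then turn the timer clockwise past its click and, last of all, pull up the start knob until it stays out. Leave the travel mug, the screwdriver and the complete carburettor alone.

Things in the scene. Friction and masses are not known exactly. Their poses are not given: they have to be found in the camera images.
- dryer: Grey bench shaker dryer, fixed, 256 x 304 mm, origin under its centre; x from its front (robot side) to its rear, y to its left, z up. Left part: steel tray. Right part: control pod 200 x 102 mm, top 85 mm high. Behind the tray a keeper bridge, roof 110 to 118 mm high, 78 mm wide, from 108 to 152 mm behind the tray's centre, spans the cover's tongue and carries the plunger.
- tray_centre (a point): Centre of the tray's floor, at (-32.5, 56, 68) mm in the dryer's frame, axes as the dryer's. The tray is 156 (x) x 184 (y) mm inside, its walls 4 mm thick and 32 mm high above this floor; two crossing dividers, 4 mm thick and 16 mm high, make 2 x 2 pockets. The home cover's origin lies at (0, 0, 20) mm from here.
- pocket0 (a point): Centre of the floor of the front left pocket. Each pocket is 76 (x) x 90 (y) mm inside.
- pocket1 (a point): Centre of the floor of the front right pocket.
- pocket2 (a point): Centre of the floor of the rear left pocket.
- pocket3 (a point): Centre of the floor of the rear right pocket.
- plunger_grip (a point): Middle of the plunger's black T-handle, on its vertical axis, 160 mm above the bench with the pin down. The bar is 44 mm long, 13 mm wide, 14 mm high; y of this point runs along the bar (the dryer's y with the pin down: pinch it along x). The brass collar below, 35 mm across, ends 26 mm below this point (pin down); the stem between is up to 13 mm thick.
- plunger_pull (a joint): Lift of the plunger, m: 0 pin down (tip 6 mm below the tongue), limit 0.018. A spring pulls it down, 5 N at 0, 10 N at 0.017. A cross pin in the collar's slot stops any twist over 0.2 rad until lifted 0.0145; lifted, twisted 0.6 rad or more (best 1.2) and let go it rests on the collar at 0.013 to 0.014: latched, pin clear of the cover. Twisted back to about 0 it drops.
- plunger_twist (a joint): Twist of the T-handle in rad, 0 with the cross pin in line with its slot, positive clockwise from above; limits -1.45 and 1.45, either way will do.
- cover: Wire cover, 170 x 208 mm, 0.35 kg: 4 mm grid, front and side edges folded down 12 mm. Origin: middle, level with the folds' lower edge (0 when on the bench). At +x a tongue 50 mm wide reaches x = 146 mm; pin hole 14 x 16 mm at x = 124. Home: axes as the dryer's, side folds outside the tray walls (3 mm play), front fold against the front wall. Unpinned, slide it 42 mm to dryer -x, then lift.
- cover_handle (a point): Middle of the cover's black bow handle bar, at (3, 0, 50) mm in the cover's frame, close above its centre of mass. The bar is 80 mm long along the cover's y, 13 mm wide along x, 12 mm high, open below for 28 mm.
- timer (a joint): Timer knob, rad, clockwise from above is positive; limits 0 and 1.5, starts between 0 and 0.12 (off). A sprung ball resists from 0.17 with up to about 0.15 N m, the knob clicks past it at 0.45 and is then pushed on to 0.73; it stays where it is left beyond that.
- timer_grip (a point): Middle of the timer knob's bar, on its vertical axis, on the pod's front half, 114 mm above the bench. The bar is 42 mm long along the x axis of this point (which turns with the knob; the dryer's x at timer 0), 13 mm wide, its top 12 mm above this point; a disc 44 mm across begins 16 mm below this point.
- start (a joint): Start knob, m, pulled straight up: 0 in (off), limit 0.0115. A spring and a sprung ball resist with up to about 12 N; past 0.005 it snaps over and, let go, rests out at 0.0095 to 0.01 (running).
- start_grip (a point): Middle of the black start knob's round head, 32 mm across and 15 mm high, vertical axis, on the pod's rear half, 110 mm above the bench when in; 14 mm of free space (8 mm radius stem) below the head, then the aluminium bezel.
- mat: Green ribbed drip mat, fixed, 200 x 200 x 4 mm, origin under its centre; the washed parts stand on it, to the right of the dryer. The bench to the left of the dryer is clear, save for the travel mug beyond its rear.
- bowl0: Aluminium float bowl, an open-topped rectangular cup 52 (x) x 38 (y) x 26 mm, walls 4 mm, 90 g, origin at the centre of its underside. May be absent.
- bowl1: Like bowl0. May be absent.
- cap0: Black round carburettor cap, 46 mm across and 17 mm high with a boss 18 mm across on top, 26 mm in all, 50 g, origin at the centre of its underside. May be absent.
- cap1: Like cap0. May be absent.
- flask: Bronze-coloured travel mug with a black lid, 72 mm across, 190 mm high, not to be disturbed.
- screwdriver: Screwdriver with a wooden handle, 200 mm long, lying on the bench, not to be disturbed.
- carburettor: A complete carburettor, about 110 x 48 x 75 mm, not part of the batch, not to be disturbed.
Not all that is in view belongs to the job. What is shaped like the bowl1 but red is not meant. Leave any red look-alike of the cap0 alone.

How it is judged (in metres and radians):
On the way, in this order (a step that is already met when the one before it is completed fails the run):
1. the plunger is latched open and let go (value of joint plunger_pull above 0.011 m and contact force between the fingers and plunger_pull below 0.2 N), for 0.2 s.
2. the cover is off and lies flat on the bench (height (world z) of cover below 0.02 m and angle between cover's own z axis and vertical below 0.12 rad and contact force between the fingers and cover below 0.2 N and linear speed of cover below 0.02 m/s), for 0.2 s.
3. every part lies flat in the tray, one to a pocket (x of bowl0 in the frame of tray_centre between -0.078 and 0.078 m and y of bowl0 in the frame of tray_centre between -0.092 and 0.092 m and z of bowl0 in the frame of tray_centre between -0.004 and 0.007 m and x of bowl1 in the frame of tray_centre between -0.078 and 0.078 m and y of bowl1 in the frame of tray_centre between -0.092 and 0.092 m and z of bowl1 in the frame of tray_centre between -0.004 and 0.007 m and x of cap0 in the frame of tray_centre between -0.078 and 0.078 m and y of cap0 in the frame of tray_centre between -0.092 and 0.092 m and z of cap0 in the frame of tray_centre between -0.004 and 0.007 m and x of cap1 in the frame of tray_centre between -0.078 and 0.078 m and y of cap1 in the frame of tray_centre between -0.092 and 0.092 m and z of cap1 in the frame of tray_centre between -0.004 and 0.007 m and ((x of bowl1 in the frame of tray_centre above 0 m and x of bowl0 in the frame of tray_centre below 0 m) or (x of bowl0 in the frame of tray_centre above 0 m and x of bowl1 in the frame of tray_centre below 0 m) or (y of bowl1 in the frame of tray_centre above 0 m and y of bowl0 in the frame of tray_centre below 0 m) or (y of bowl0 in the frame of tray_centre above 0 m and y of bowl1 in the frame of tray_centre below 0 m)) and ((x of cap0 in the frame of tray_centre above 0 m and x of bowl0 in the frame of tray_centre below 0 m) or (x of bowl0 in the frame of tray_centre above 0 m and x of cap0 in the frame of tray_centre below 0 m) or (y of cap0 in the frame of tray_centre above 0 m and y of bowl0 in the frame of tray_centre below 0 m) or (y of bowl0 in the frame of tray_centre above 0 m and y of cap0 in the frame of tray_centre below 0 m)) and ((x of cap0 in the frame of tray_centre above 0 m and x of bowl1 in the frame of tray_centre below 0 m) or (x of bowl1 in the frame of tray_centre above 0 m and x of cap0 in the frame of tray_centre below 0 m) or (y of cap0 in the frame of tray_centre above 0 m and y of bowl1 in the frame of tray_centre below 0 m) or (y of bowl1 in the frame of tray_centre above 0 m and y of cap0 in the frame of tray_centre below 0 m)) and ((x of cap1 in the frame of tray_centre above 0 m and x of bowl0 in the frame of tray_centre below 0 m) or (x of bowl0 in the frame of tray_centre above 0 m and x of cap1 in the frame of tray_centre below 0 m) or (y of cap1 in the frame of tray_centre above 0 m and y of bowl0 in the frame of tray_centre below 0 m) or (y of bowl0 in the frame of tray_centre above 0 m and y of cap1 in the frame of tray_centre below 0 m)) and ((x of cap1 in the frame of tray_centre above 0 m and x of bowl1 in the frame of tray_centre below 0 m) or (x of bowl1 in the frame of tray_centre above 0 m and x of cap1 in the frame of tray_centre below 0 m) or (y of cap1 in the frame of tray_centre above 0 m and y of bowl1 in the frame of tray_centre below 0 m) or (y of bowl1 in the frame of tray_centre above 0 m and y of cap1 in the frame of tray_centre below 0 m)) and ((x of cap1 in the frame of tray_centre above 0 m and x of cap0 in the frame of tray_centre below 0 m) or (x of cap0 in the frame of tray_centre above 0 m and x of cap1 in the frame of tray_centre below 0 m) or (y of cap1 in the frame of tray_centre above 0 m and y of cap0 in the frame of tray_centre below 0 m) or (y of cap0 in the frame of tray_centre above 0 m and y of cap1 in the frame of tray_centre below 0 m))), for 0.2 s.
4. the cover is home again and the pin is down in its hole (all of step 3 and x of cover in the frame of dryer between -0.0375 and -0.0275 m and y of cover in the frame of dryer between 0.05 and 0.062 m and z of cover in the frame of dryer between 0.084 and 0.092 m and value of joint plunger_pull below 0.003 m), for 0.2 s.
At the end, for the whole second after the job is handed in: Every part present lies on the tray's floor (within 7 mm), no two in one pocket; the cover is home within 5 mm, the plunger's pin down through it (lift under 3 mm), the timer beyond 0.65 rad and the start knob resting out beyond 7 mm (all of step 4 and value of joint timer above 0.65 rad and value of joint start above 0.007 m and linear speed of cover below 0.02 m/s); the robot touches nothing.
It fails at once if the start knob is out while the cover is not home and pinned or the timer is still off (value of joint start above 0.007 m and (not ((x of cover in the frame of dryer between -0.0375 and -0.0275 m and y of cover in the frame of dryer between 0.05 and 0.062 m and z of cover in the frame of dryer between 0.084 and 0.092 m) and value of joint plunger_pull below 0.003 m) or not (value of joint timer above 0.65 rad))).
It fails at once if the timer is switched past its click while the cover is not home and pinned (value of joint timer above 0.65 rad and not ((x of cover in the frame of dryer between -0.0375 and -0.0275 m and y of cover in the frame of dryer between 0.05 and 0.062 m and z of cover in the frame of dryer between 0.084 and 0.092 m) and value of joint plunger_pull below 0.003 m)).
It fails at once if the travel mug, the screwdriver or the carburettor is moved more than 3 cm or tipped (distance of any of flask, screwdriver, carburettor from where it was at the start of the episode above 0.03 m or angle between flask's own z axis and vertical above 0.3 rad).
Of bowl0, bowl1, cap0, cap1 only 2 to 4 are there at a start; the rules pass over those that are not, and their reading is None.
At some moment in a run one of bowl0, bowl1, cap0, cap1 may be knocked a few centimetres aside while the robot is not near it.
Once in a run the grip may slacken for a moment while it holds something.
It also fails if it takes over 210 s, if anything falls off the work surface, if the arm or the gripper's body presses on something with over 40 N, if the wrist force passes 120 N, or if a joint passes its speed limit or range.

## Robot

A 7-joint arm with a two-finger parallel gripper is mounted at the origin on the work surface. World frame = base frame: x ahead of the robot, y to its left, z up, the work surface at z = 0. Lengths are in m, angles in degrees, forces in N, time in s.
With the tool pointing down it reaches from about 0.425 to 0.875 m from the base axis. Payload 4.7 kg.
Tool frame: the origin (TCP) lies between the finger pads; the fingertips stand env.finger_overhang ahead of it and the grasp point (between the pads) lies 5 mm behind it (env.finger_overhang is the distance from the TCP to the fingertips, in m); z points along the fingers, y is the line along which they close (so a half turn about z gives the same grasp; the last joint's range is limited). The gripper opens to 87 mm and grips with 3 to 60 N. Pads are 19 mm wide; open, the fingers measure 117 mm over their backs; the gripper's body (75 mm by 190 mm) begins 51 mm behind the grasp point.
Start: joints at [74.089, 18.392, -4.016, 83.108, 1.295, 78.541, -3.26], TCP at [0.187, -0.623, 0.208] pointing down, gripper open.
Joint ranges: [-163.93, 163.93], [-17.29, 119.83], [-79.2, 71.16], [3.27, 140.29], [-89.18, 269.18], [5.43, 117.66], [-154.24, 154.24]. Speed limits (degrees/s): [147.25, 147.25, 180, 180, 180, 180, 180].

## Interface

Orientations are given as [roll, pitch, yaw] about the fixed x, y, z axes, in that order (R = Rz(yaw) Ry(pitch) Rx(roll)).
In Python, from cell import telemetry, eyes, env, models gives the robot as it stands. The module is installed in compiled form; this text tells all that it offers.
- The arm moves only by the tool drive_tool, never from a script. Its arguments are lists of equal length, an entry for each row: "angular": the turn, a rotation vector about the tool's x, y, z in rad, a list of three; "delta_pos": the shift along the tool's x, y, z in cm, a list of three; "gripper": the finger opening in cm, from 0 to 8.7. A call has 1 to 20 rows; each row shifts and turns the commanded pose from where the row before left it, along the tool's axes as they then stand; what a row does not reach is not made up. A row lasts 1/10 s, in which the tool goes at most 50 mm and 8.59 degrees, less where a joint would pass 70% of its speed; a pose out of reach is approached as far as the arm can. A call with a gripper value outside its range is refused whole. The fingers move at their own pace and stop on an object; "squeeze" is the grip in N (left out, the last holds). Time passes only in rows, so rows that do not move let the fingers close. It gives the time, the measured TCP pose, the force, the opening and the grip force at its end, in the units of the state.
- telemetry.get_obs(): the state, without advancing time (a new reading comes with each control period).
- eyes.read_camera(name): name is "side" or "top" or "wrist"; returns a dict with "pixels" (420x560x3 uint8, red, green, blue), "mtx" (3x3 intrinsics, pixels), "origin" and "orientation" of the camera in the world. Camera axes: x right, y down, z forward; pixel columns grow to the right and rows downward; lengths in m; the calibration is good to about 2 mm. A picture is of the moment at which its call begins. There is no depth.
- env.sign_off(): hands the job in; it is judged then, once.
Trained networks look in a picture, given as the dict that the camera call returned (one of the last four; its "shot" number tells which), for a name from the list of things; names that differ only in an ending like _2 or _b are one class to them, and where a whole thing is asked for, a point or a joint stands for the part that bears it (a point fixed in the world has none). Each returns a list of dicts, best first, with "p" (0 to 1); they miss things now and then, are a little off and sometimes report something else, mostly with a low value. They report only what shows in the picture. A call takes as long as a camera call. They do not tell look-alikes from the thing itself.
- models.search_frame(picture, target): "centre" ([column, row] in pixels, amid what is visible of it).
- models.cut_out(picture, target): "pixels" (420x560 bool, what is visible of it) and "centre" ([column, row] in pixels, amid what is visible of it).
The state is a dict: "time_s": time; "qpos": joint angles; "joint_velocities": joint speeds; "effort": joint torques, N m; "tool_pos": TCP position; "tool_rot": TCP orientation; "force": force on the tool from outside, world axes, zero at the start; "wrist_torque": the same for the moment, N m; "grip_width": finger opening in m; "grasp_force": force on a finger pad.
Only numpy, scipy, OpenCV 4.12 (cv2) and the standard library are available. Lean on these libraries where they do the work, as an engineer would, in place of code of your own. Each camera call takes 0.05 s, during which the arm holds its last target. There are 200 camera calls.

## Working session

There is one attempt and no reset: what is moved stays moved. The work goes in short steps, Python scripts to look and compute and a tool call to move; the robot and the scene stay as the last step left them, time stands still between calls to the robot, and variables do not carry over. Pictures are saved under pics/ and viewed, at most 14 in all, crops included, and the job is handed in when it is done.

Besides the shell and the picture viewer there is one more tool, called after ">>>" by a JSON object that holds its "fn" and its "kwargs". drive_tool: Moves the arm, as the interface text tells. Its arguments: {"type":"object","properties":{"angular":{"type":"array","items":{"type":"array","items":{"type":"number"}}},"delta_pos":{"type":"array","items":{"type":"array","items":{"type":"number"}}},"gripper":{"type":"array","items":{"type":"number"}},"squeeze":{"type":"number"}},"required":["angular","delta_pos","gripper"]}

```bash
mkdir -p pics
cat > h.py <<'E'
import numpy as np, cv2
from scipy.spatial.transform import Rotation as R
from cell import telemetry, eyes, env, models
def shot(n,save=None):
    p=eyes.read_camera(n)
    if save: cv2.imwrite('pics/'+save+'.png',cv2.cvtColor(p['pixels'],cv2.COLOR_RGB2BGR))
    return p
def cam(p):
    o=np.array(p['orientation'],float)
    M=o if o.shape==(3,3) else R.from_euler('xyz',o,degrees=True).as_matrix()
    return M,np.array(p['origin'],float),np.array(p['mtx'],float)
def ray(p,uv):
    M,o,K=cam(p); d=M@np.linalg.solve(K,[uv[0],uv[1],1.]); return o,d
def atz(p,uv,z):
    o,d=ray(p,uv); return o+d*(z-o[2])/d[2]
def proj(p,X):
    M,o,K=cam(p); c=K@(M.T@(np.atleast_2d(X)-o).T); return (c[:2]/c[2]).T
def tri(a,ua,b,ub):
    o1,d1=ray(a,ua);o2,d2=ray(b,ub)
    s=np.linalg.lstsq(np.c_[d1,-d2],o2-o1,rcond=None)[0]
    P,Q=o1+d1*s[0],o2+d2*s[1]; return (P+Q)/2,np.linalg.norm(P-Q)
E
python3 - <<'E'
from h import *
s=telemetry.get_obs(); print(s['time_s'],s['tool_pos'],s['tool_rot'],env.finger_overhang,s['force'])
T=shot('top','top0');S=shot('side','side0')
print(T['origin'],T['orientation'],T['mtx']);print(S['origin'],S['orientation'])
for n in 'dryer plunger_grip cover cover_handle timer_grip start_grip mat bowl0 cap0 flask screwdriver carburettor'.split():
    for p,l in((T,'T'),(S,'S')):
        print(n,l,[(np.round(q['centre']).tolist(),round(q['p'],2)) for q in models.search_frame(p,n)][:5])
E
```

```text
0.0 [ 0.18680722 -0.62196366  0.20674465] [-1.79890504e+02  5.46786659e-03  1.67246476e+01] 0.014 [1.10911812 0.1842945  0.4440333 ]
[ 0.44498832 -0.03521733  1.2788198 ] [-173.42848171    0.92500503  -91.12091399] [[520.14019415   0.         266.84294398]
 [  0.         520.14019415 209.93368331]
 [  0.           0.           1.        ]]
[0.30122086 0.46327209 0.78627572] [-140.05893011   -0.2987182  -152.35427573]
dryer T [([230.0, 208.0], 0.67)]
dryer S [([262.0, 272.0], 0.98)]
plunger_grip T [([195.0, 169.0], 0.6)]
plunger_grip S [([195.0, 235.0], 0.48), ([249.0, 281.0], 0.2)]
cover T [([200.0, 221.0], 0.93)]
cover S [([248.0, 278.0], 0.67)]
cover_handle T [([202.0, 221.0], 0.55)]
cover_handle S [([247.0, 282.0], 0.72)]
timer_grip T [([272.0, 233.0], 0.81), ([201.0, 220.0], 0.23)]
timer_grip S [([292.0, 226.0], 0.51)]
start_grip T []
start_grip S [([294.0, 228.0], 0.6), ([252.0, 209.0], 0.43)]
mat T [([391.0, 241.0], 0.91), ([270.0, 231.0], 0.47)]
mat S [([342.0, 180.0], 0.81), ([261.0, 274.0], 0.52)]
bowl0 T [([321.0, 147.0], 0.81), ([366.0, 214.0], 0.7)]
bowl0 S [([317.0, 186.0], 0.9), ([245.0, 188.0], 0.69)]
cap0 T [([369.0, 252.0], 0.84), ([353.0, 303.0], 0.82), ([408.0, 211.0], 0.8)]
cap0 S [([194.0, 239.0], 0.69), ([386.0, 223.0], 0.63), ([329.0, 162.0], 0.61), ([346.0, 192.0], 0.56), ([293.0, 227.0], 0.23)]
flask T [([110.0, 144.0], 0.85)]
flask S [([104.0, 318.0], 0.87), ([248.0, 160.0], 0.22)]
screwdriver T [([310.0, 281.0], 0.91)]
screwdriver S [([355.0, 245.0], 0.93)]
carburettor T [([359.0, 131.0], 0.93), ([200.0, 221.0], 0.49)]
carburettor S [([249.0, 160.0], 0.91), ([258.0, 268.0], 0.54)]
```

View pics/top0.png

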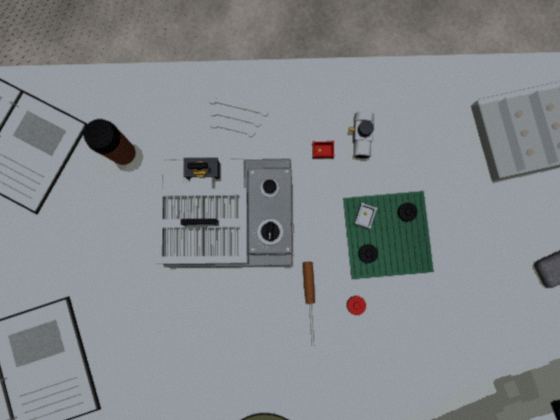

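View pics/side0.png

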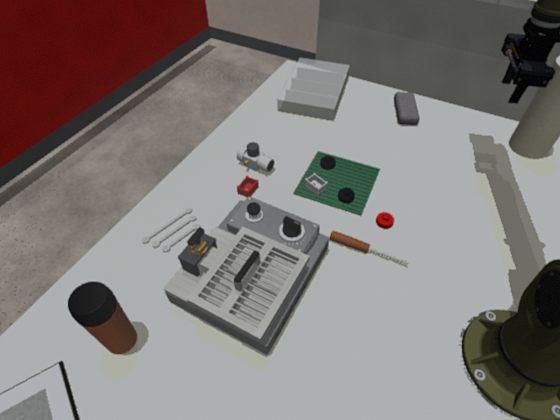

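The top view shows the dryer at (228,212), plunger at (199,168), cover handle at (199,222), start at (270,187) and timer at (270,232). The candidate parts are:
- A light grey bowl at (366,215), on the mat: meant.
- Black caps at (408,211) and (369,254), on the mat: meant.
- A red bowl at (323,150) and a red cap at (356,305): look-alikes, leave alone.

I'll confirm this with an enlarged crop.

Run:
```python
from h import *
T=shot('top');S=shot('side')
im=cv2.cvtColor(T['pixels'],cv2.COLOR_RGB2BGR)
c=cv2.resize(im[135:315,150:440],None,fx=2.7,fy=2.7,interpolation=cv2.INTER_CUBIC);cv2.imwrite('pics/c1.png',c)
def cen(p,n):
    r=models.cut_out(p,n)
    out=[]
    for q in r[:4]:
        m=q['pixels'].astype(np.uint8); out.append((np.round(q['centre'],1).tolist(),round(q['p'],2),int(m.sum()),np.round(cv2.minAreaRect(cv2.findNonZero(m)),1) if 0 else cv2.minAreaRect(cv2.findNonZero(m))))
    return out
for n in ['dryer','plunger_grip','cover_handle','timer_grip','start_grip','bowl0','cap0','cover','mat']:
    for q in cen(T,n): print(n,q)
hs=dict(plunger=((199,166),.167),handle=((199,221.5),.144),timer=((270,232),.126),start=((270,187),.118),bowl=((366,215),.03),capA=((408,211),.03),capB=((369,254),.03))
for k,(uv,z) in hs.items(): print(k,atz(T,uv,z).round(4))
print('side/handle tri',tri(T,(199,221.5),S,(247,270))[0:2])
```

```text
dryer ([229.6, 209.4], 0.84, 11447, ((227.29075622558594, 211.6212615966797), (131.71078491210938, 110.95928955078125), 0.6437457203865051))
dryer ([198.3, 161.5], 0.72, 141, ((196.5, 165.5), (7.0, 19.0), 90.0))
plunger_grip ([195.7, 164.3], 0.5, 123, ((196.5, 165.0), (6.0, 19.0), 90.0))
cover_handle ([198.7, 223.6], 0.71, 4310, ((200.5, 220.0), (86.0, 93.0), 90.0))
timer_grip ([269.2, 232.1], 0.67, 283, ((269.5, 230.5), (19.0, 17.0), 90.0))
start_grip ([195.6, 166.3], 0.73, 149, ((197.0, 165.5), (7.0, 20.0), 90.0))
start_grip ([268.0, 183.1], 0.54, 161, ((268.5, 185.5), (13.0, 13.0), 90.0))
start_grip ([311.1, 283.9], 0.5, 527, ((308.0, 302.5), (83.0, 12.0), 90.0))
bowl0 ([365.4, 215.2], 0.86, 378, ((364.45001220703125, 215.1500244140625), (17.39252471923828, 22.135942459106445), 18.43494987487793))
bowl0 ([321.7, 148.9], 0.59, 358, ((322.5, 149.0), (16.0, 21.0), 90.0))
cap0 ([366.6, 252.8], 0.74, 294, ((367.5000305175781, 252.50003051757812), (18.384775161743164, 18.384777069091797), 45.0))
cap0 ([355.6, 303.5], 0.63, 267, ((355.7500305175781, 304.7500305175781), (17.677669525146484, 16.970561981201172), 45.0))
cap0 ([407.4, 213.9], 0.5, 278, ((406.5, 210.5), (17.0, 19.0), 90.0))
cover ([202.7, 221.1], 0.79, 3792, ((200.99996948242188, 219.49996948242188), (91.99998474121094, 84.99998474121094), -0.0))
mat ([389.8, 239.0], 0.96, 5947, ((387.43719482421875, 233.98171997070312), (83.55453491210938, 83.84581756591797), 84.42780303955078))
mat ([232.7, 210.3], 0.71, 10623, ((226.5, 212.0), (110.0, 129.0), 90.0))
plunger [0.6729 0.1261 0.167 ]
handle [0.5537 0.13   0.144 ]
timer [ 0.5287 -0.0253  0.126 ]
start [ 0.631  -0.0272  0.118 ]
bowl [ 0.5719 -0.2563  0.03  ]
capA [ 0.5794 -0.3574  0.03  ]
capB [ 0.4782 -0.2595  0.03  ]
side/handle tri (array([0.55570087, 0.13318893, 0.12141766]), np.float64(0.0003641569372755626))
```

View pics/c1.png

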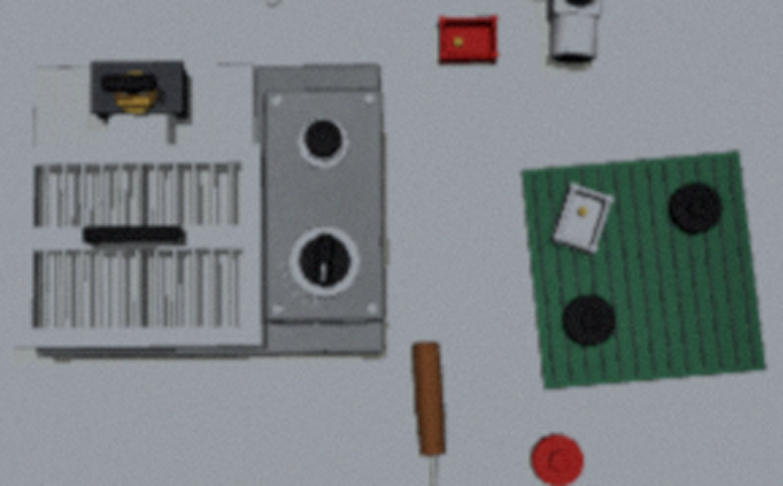

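The crop confirms it. The grey bowl at crop (583,218) and the black caps at (695,208) and (588,320) are on the mat. The red ones at (468,40) and (557,460) are off it, so they're not meant. The dryer sits almost square to the image. I'll move above the plunger with the tool turned to the dryer's axes.

>>> {"fn": "drive_tool", "kwargs": {"angular": [[0,0,-0.14],[0,0,-0.14],[0,0,-0.14],[0,0,-0.14],[0,0,-0.14],[0,0,-0.14],[0,0,-0.14],[0,0,-0.14],[0,0,-0.137],[0,0,0],[0,0,0],[0,0,0],[0,0,0],[0,0,0],[0,0,0],[0,0,0],[0,0,0],[0,0,0],[0,0,0],[0,0,0]], "delta_pos": [[0,0,-1.7],[0,0,-1.7],[0,0,-1.7],[0,0,-1.7],[0,0,-1.7],[0,0,-1.7],[0,0,-1.7],[0,0,-1.7],[0,0,-1.4],[4.16,2.6,0],[4.16,2.6,0],[4.16,2.6,0],[4.16,2.6,0],[4.16,2.6,0],[4.16,2.6,0],[4.16,2.6,0],[4.16,2.6,0],[4.16,2.6,0],[4.16,2.6,0],[4.16,2.6,0]], "gripper": [8.7,8.7,8.7,8.7,8.7,8.7,8.7,8.7,8.7,8.7,8.7,8.7,8.7,8.7,8.7,8.7,8.7,8.7,8.7,8.7]}}

```text
time_s: 3.85
tool_pos: [0.4837, -0.1696, 0.3583]
tool_rot: [180.0, 0.1, 88.7]
force: [1.5, -0.8, 0.2]
grip_width: 0.0872
grasp_force: 0.0
```

>>> {"fn": "drive_tool", "kwargs": {"angular": [[0,0,0],[0,0,0],[0,0,0],[0,0,0],[0,0,0],[0,0,0],[0,0,0]], "delta_pos": [[4.16,2.2,0],[4.16,2.2,0],[4.16,2.2,0],[4.16,2.2,0],[4.16,2.2,0],[4.16,2.2,0],[0,0,0]], "gripper": [8.7,8.7,8.7,8.7,8.7,8.7,8.7]}}

```text
time_s: 4.55
tool_pos: [0.6206, 0.0842, 0.3562]
tool_rot: [-179.9, -0.4, 89.4]
force: [-1.2, 0.4, 0.5]
grip_width: 0.0868
grasp_force: 0.0
```

Run:
```python
from h import *
s=telemetry.get_obs(); print(s['time_s'],s['tool_pos'],s['tool_rot'],s['qpos'])
W=shot('wrist','w1'); print(W['origin'],W['orientation'],W['mtx'])
for n in ['plunger_grip','cover_handle','timer_grip','start_grip']:
    print(n,[(np.round(q['centre'],1),q['p']) for q in models.search_frame(W,n)][:3])
```

```text
4.55 [0.62056361 0.08416711 0.35622703] [-179.87149297   -0.3513666    89.42886685] [ 25.67766177  20.1288746  -49.2069913   70.31698226  14.81082025
  95.99717896 -20.72061437]
[0.62124773 0.15879624 0.53459115] [ 1.64219837e+02  1.12546899e-01 -5.59739458e-01] [[296.85725566   0.         279.70233867]
 [  0.         296.85725566 208.64364785]
 [  0.           0.           1.        ]]
plunger_grip [(array([322.2, 145.4]), 0.83), (array([215.3, 332.1]), 0.7), (array([268. , 177.3]), 0.46)]
cover_handle [(array([223.9, 246. ]), 0.47)]
timer_grip [(array([227.3, 248.4]), 0.67)]
start_grip [(array([288. , 250.3]), 0.73), (array([270.4, 180.8]), 0.57)]
```

View pics/w1.png

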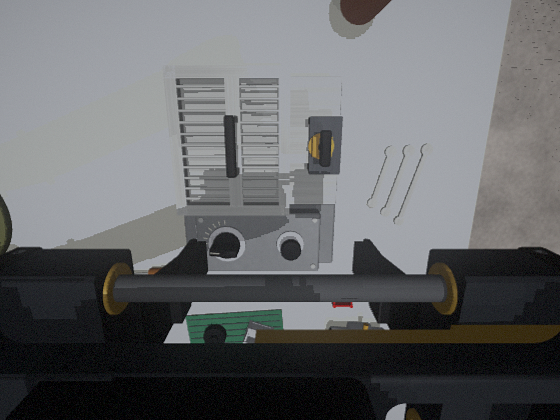

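The wrist view shows the T-handle at (326,147), cover handle at (231,146), timer at (225,245) and start at (291,243).

Run:
```python
from h import *
W=shot('wrist');T=shot('top')
im=cv2.cvtColor(W['pixels'],cv2.COLOR_RGB2BGR)
cv2.imwrite('pics/c2.png',cv2.resize(im[100:280,170:360],None,fx=3.3,fy=3.3,interpolation=cv2.INTER_CUBIC))
print(W['origin'])
for n,uv,z in [('plunger',(326,147),.167),('handle',(231,146),.144),('timer',(225.5,244),.126),('start',(291,243),.118)]:
    print(n,atz(W,uv,z).round(4))
for n,a,b in [('pl',(326,147),(198.5,165.7)),('ha',(231,146),(199.6,222)),('ti',(225.5,244),(270.4,231.7)),('st',(291,243),(269.6,186.5))]:
    print(n,tri(W,a,T,b))
```

```text
[0.62178999 0.14924534 0.53584035]
plunger [0.6778 0.119  0.167 ]
handle [0.5583 0.1214 0.144 ]
timer [ 0.5371 -0.0227  0.126 ]
start [ 0.6349 -0.0269  0.118 ]
pl (array([0.67029934, 0.12215133, 0.19719362]), np.float64(0.005929963067080039))
ha (array([0.55542625, 0.12496055, 0.1449539 ]), np.float64(0.009234218476282854))
ti (array([ 0.53229523, -0.02729292,  0.11191129]), np.float64(0.004583007651726001))
st (array([ 0.63362708, -0.02673945,  0.11722375]), np.float64(0.0026815396778726848))
```

View pics/c2.png

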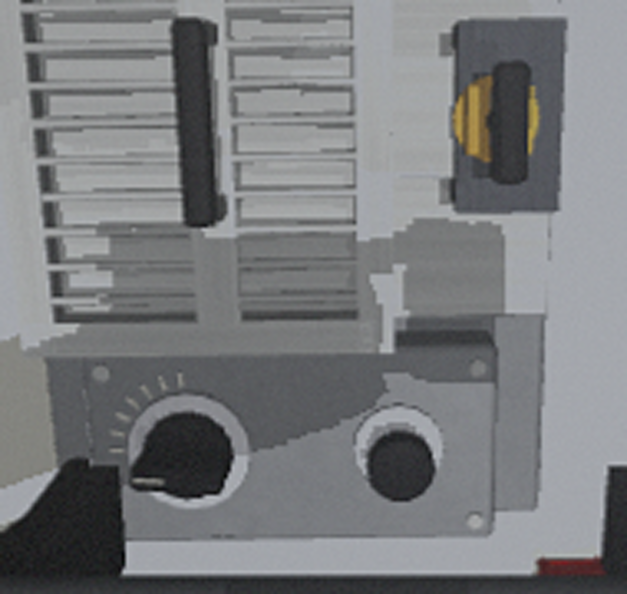

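Arm was still settling between those two shots; I'll redo the numbers with the settled pixels from the crop: T-handle (325,137), handle (229,137), timer (226.7,238), start (291.2,240).

Run:
```python
from h import *
s=telemetry.get_obs(); print(s['time_s'],s['tool_pos'],s['tool_rot'])
W=shot('wrist');T=shot('top')
print(W['origin'],W['orientation'])
D={'pl':((325.2,137),(198.5,165.7),.167,(91.5,56)),'ha':((229.1,137),(199.6,222),.144,(-29.5,56)),'ti':((226.7,238),(270.4,231.7),.126,None),'st':((291.2,240.5),(269.6,186.5),.1175,None)}
for n,(a,b,z,_) in D.items():
    print(n,atz(W,a,z).round(4),atz(T,b,z).round(4),tri(W,a,T,b))
# dryer corners at pod top z=.085 seen in top crop c1: (265,93),(379,93),(383,322),(265,322)
for uv in [(254,66),(380,66),(384,354),(35,66)]:
    print('c',uv,[atz(T,(150+uv[0]/2.7,135+uv[1]/2.7),z).round(4) for z in (0.,.03,.06)])
```

```text
4.9 [0.62040708 0.07321349 0.35825762] [1.79956339e+02 7.14562602e-02 8.85543227e+01]
[0.62172282 0.14914602 0.53605989] [ 1.63795458e+02 -5.90517712e-02 -1.43031598e+00]
pl [0.6767 0.1308 0.167 ] [0.6736 0.1272 0.167 ] (array([0.67889503, 0.13000055, 0.14582577]), np.float64(0.002002819233159737))
ha [0.5567 0.1327 0.144 ] [0.5526 0.1287 0.144 ] (array([0.55399622, 0.13160288, 0.12624208]), np.float64(0.0009116902660784677))
ti [ 0.5396 -0.0133  0.126 ] [ 0.5293 -0.0262  0.126 ] (array([ 0.53232587, -0.0262378 ,  0.09233066]), np.float64(0.001255267685245661))
st [ 0.6353 -0.0232  0.1175] [ 0.6323 -0.0264  0.1175] (array([ 0.6346696 , -0.02656621,  0.108434  ]), np.float64(0.0019109552102041583))
c (254, 66) [array([0.7212, 0.0371, 0.    ]), array([0.7147, 0.0354, 0.03  ]), array([0.7083, 0.0337, 0.06  ])]
c (380, 66) [array([ 0.7185, -0.0797,  0.    ]), array([ 0.7121, -0.0787,  0.03  ]), array([ 0.7057, -0.0776,  0.06  ])]
c (384, 354) [array([ 0.4533, -0.0767,  0.    ]), array([ 0.4531, -0.0758,  0.03  ]), array([ 0.4529, -0.0748,  0.06  ])]
c (35, 66) [array([0.7259, 0.2409, 0.    ]), array([0.7193, 0.2344, 0.03  ]), array([0.7127, 0.228 , 0.06  ])]
```

>>> {"fn": "drive_tool", "kwargs": {"angular": [[0,0,0],[0,0,0],[0,0,0],[0,0,0],[0,0,0],[0,0,0]], "delta_pos": [[1.9,1.75,0],[1.9,1.75,3.5],[1.9,1.8,3.5],[0,0,3.5],[0,0,2.5],[0,0,0]], "gripper": [8.7,8.7,7,6,5,5], "squeeze": 30}}

```text
time_s: 5.6
tool_pos: [0.6727, 0.1292, 0.2234]
tool_rot: [-179.6, 0.1, 88.7]
force: [-1.4, -0.2, -0.8]
grip_width: 0.0628
grasp_force: 0.0
```

>>> {"fn": "drive_tool", "kwargs": {"angular": [[0,0,0],[0,0,0]], "delta_pos": [[0,0,0],[0,0,0]], "gripper": [5,5]}}

```text
time_s: 5.8
tool_pos: [0.6756, 0.131, 0.2303]
tool_rot: [179.8, -0.0, 88.7]
force: [-0.2, 0.3, -0.5]
grip_width: 0.0523
grasp_force: 0.0
```

Run:
```python
from h import *
s=telemetry.get_obs(); print(s['time_s'],s['tool_pos'],s['tool_rot'])
W=shot('wrist','w2');print(W['origin'],W['orientation'])
print([(np.round(q['centre'],1),q['p']) for q in models.search_frame(W,'plunger_grip')][:3])
print('tips',proj(W,np.array(s['tool_pos'])+[0,0,-.014]), 'pl',proj(W,[[.675,.129,.167],[.675,.151,.167],[.675,.107,.167]]))
```

```text
5.8 [0.67563948 0.13104415 0.2303248 ] [ 1.79805981e+02 -4.08424961e-02  8.86857462e+01]
[0.67632    0.20662534 0.40828005] [163.90761661  -0.20931524  -1.30111123]
[(array([277.3, 213.8]), 0.66)]
tips [[280.18594926 236.694737  ]] pl [[279.18852966 217.68201067]
 [278.57607805 192.53279044]
 [279.77218958 241.64895182]]
```

View pics/w2.png

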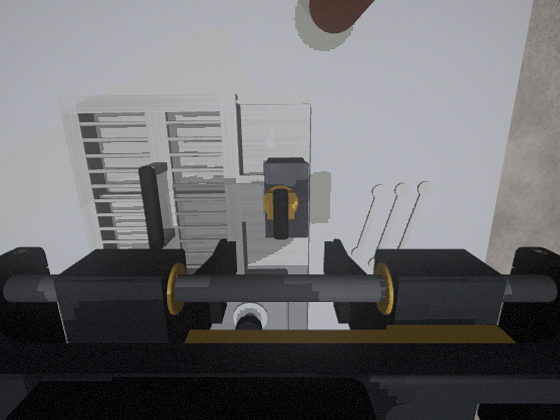

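T-handle at (281,189)–(281,240), midway between the fingers, about 1 mm off the prediction. Descending and gripping.

>>> {"fn": "drive_tool", "kwargs": {"angular": [[0,0,0],[0,0,0],[0,0,0],[0,0,0],[0,0,0],[0,0,0],[0,0,0],[0,0,0],[0,0,0],[0,0,0],[0,0,0],[0,0,0],[0,0,0],[0,0,0]], "delta_pos": [[0.1,0.1,1.5],[0,0,1.5],[0,0,1.5],[0,0,1.5],[0,0,1.3],[0,0,0],[0,0,0],[0,0,0],[0,0,0],[0,0,0],[0,0,0],[0,0,0],[0,0,0],[0,0,0]], "gripper": [5,5,5,5,5,5,5,0.8,0.8,0.8,0.8,0.8,0.8,0.8], "squeeze": 35}}

```text
time_s: 7.3
tool_pos: [0.6757, 0.1321, 0.1548]
tool_rot: [-180.0, 0.0, 88.7]
force: [-0.2, -0.4, -0.4]
grip_width: 0.0096
grasp_force: 0.0
```

Run:
```python
from h import *
s=telemetry.get_obs(); print(s['time_s'],s['tool_pos'],s['grip_width'],s['grasp_force'],s['force'])
W=shot('wrist');S=shot('side')
a=cv2.resize(W['pixels'][140:300,200:360],(400,400),interpolation=cv2.INTER_CUBIC)
b=cv2.resize(S['pixels'][150:310,120:280],(400,400),interpolation=cv2.INTER_CUBIC)
cv2.imwrite('pics/c3.png',np.hstack([a,b])[:,:,::-1])
```

```text
7.3 [0.67567044 0.13205314 0.1548158 ] 0.009570798220419074 0.0 [-0.22308433 -0.37891664 -0.40407079]
```

View pics/c3.png

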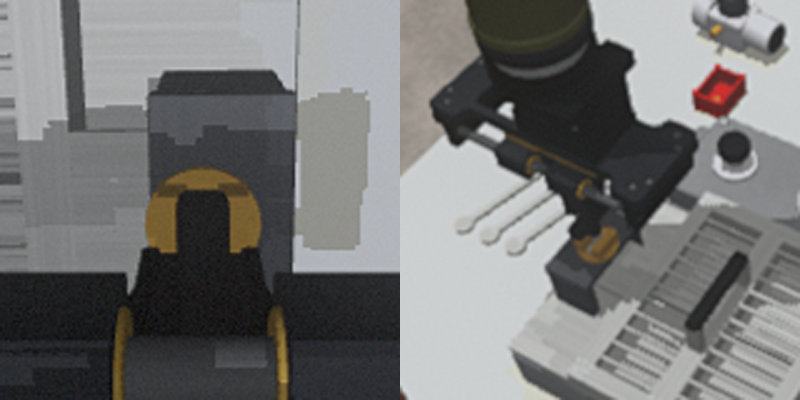

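>>> {"fn": "drive_tool", "kwargs": {"angular": [[0,0,0],[0,0,0],[0,0,0]], "delta_pos": [[0,0,0],[0,0,0],[0,0,0]], "gripper": [0.5,0.5,0.5], "squeeze": 35}}

```text
time_s: 7.7
tool_pos: [0.6757, 0.1321, 0.1548]
tool_rot: [-180.0, 0.0, 88.7]
force: [0.6, -1.0, -0.1]
grip_width: 0.0053
grasp_force: 0.0
```

Run:
```python
from h import *
s=telemetry.get_obs(); W=shot('wrist');S=shot('side')
P=np.array([.6757,.132,0])
f=lambda p,u0,v0,k,X:((proj(p,X)-[u0,v0])*k).round(0).tolist()
for z in (.153,.167,.141,.134):
    X=np.array([P+[0,d,z] for d in(-.022,0,.022)]); print(z,'c3 wrist',f(W,200,140,2.5,X),'side',f(S,120,150,2.5,X+0))
t=np.array(s['tool_pos'])
print('tip pad corners', f(W,200,140,2.5,np.array([t+[a,b,-.014] for a in(-.01,.01) for b in(-.0095,.0095)])))
a=cv2.resize(W['pixels'][190:270,240:320],(560,560),interpolation=cv2.INTER_CUBIC)
b=cv2.resize(S['pixels'][190:270,160:200],(230,560),interpolation=cv2.INTER_CUBIC)
im=np.hstack([a,b])[:,:,::-1].astype(float); im=255*(im/255)**.5
cv2.imwrite('pics/c4.png',im.astype(np.uint8))
```

```text
0.153 c3 wrist [[203.0, 335.0], [201.0, 259.0], [199.0, 179.0]] side [[206.0, 202.0], [191.0, 220.0], [175.0, 240.0]]
0.167 c3 wrist [[203.0, 362.0], [201.0, 282.0], [199.0, 196.0]] side [[204.0, 191.0], [188.0, 210.0], [171.0, 229.0]]
0.141 c3 wrist [[202.0, 314.0], [201.0, 242.0], [199.0, 166.0]] side [[209.0, 210.0], [193.0, 229.0], [177.0, 248.0]]
0.134 c3 wrist [[202.0, 303.0], [201.0, 233.0], [199.0, 159.0]] side [[210.0, 215.0], [195.0, 234.0], [179.0, 253.0]]
tip pad corners [[166.0, 274.0], [163.0, 210.0], [237.0, 273.0], [237.0, 208.0]]
```

View pics/c4.png

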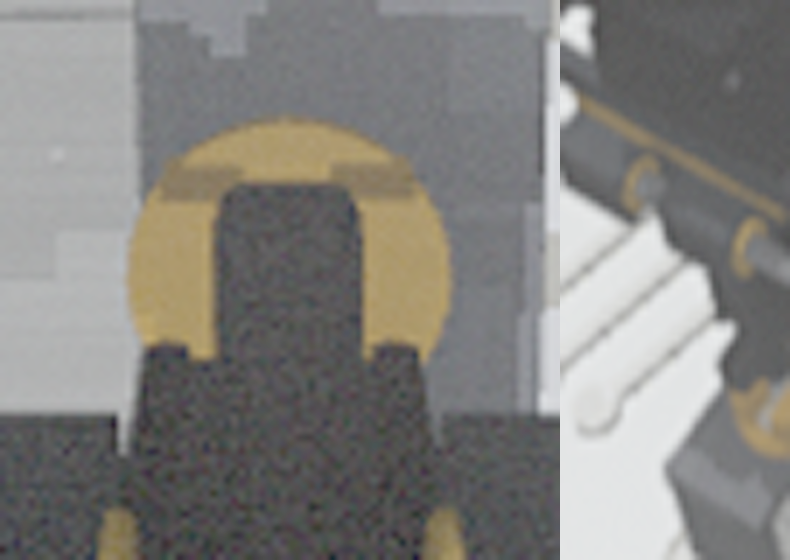

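The T-bar is seen between the closed fingers at crop (215–360, 185–345), though the width reads 5 mm with no force. A small lift will tell.

>>> {"fn": "drive_tool", "kwargs": {"angular": [[0,0,0],[0,0,0],[0,0,0],[0,0,0]], "delta_pos": [[0,0,-0.3],[0,0,-0.3],[0,0,0],[0,0,0]], "gripper": [0.5,0.5,0.5,0.5], "squeeze": 35}}

```text
time_s: 8.2
tool_pos: [0.6758, 0.1322, 0.1611]
tool_rot: [180.0, 0.0, 88.7]
force: [0.0, 0.2, 0.3]
grip_width: 0.005
grasp_force: 0.0
```

Run:
```python
from h import *
s=telemetry.get_obs(); print(s)
W=shot('wrist');S=shot('side')
a=cv2.resize(W['pixels'][170:310,200:360],(457,400),interpolation=cv2.INTER_CUBIC)
b=cv2.resize(S['pixels'][190:270,160:228],(340,400),interpolation=cv2.INTER_CUBIC)
im=np.hstack([a,b])[:,:,::-1].astype(float); im=255*(im/255)**.45
cv2.imwrite('pics/c5.png',im.astype(np.uint8))
```

```text
{'time_s': 8.2, 'qpos': array([ 18.7147239 ,  31.48946633, -46.41093412,  79.25184474,
        22.69995398,  78.74929894, -29.05560451]), 'joint_velocities': array([-0.01197477,  0.23494599,  0.09586441,  0.312002  ,  0.10920218,
       -0.07907257,  0.12338649]), 'effort': array([-9.39599558e-03, -5.18364644e+01, -1.15984386e+01, -2.90489870e+01,
       -7.14921439e-02, -6.95441442e-03,  6.53791722e-04]), 'tool_pos': array([0.67576728, 0.13216748, 0.16106476]), 'tool_rot': array([1.79979063e+02, 1.06369267e-03, 8.87418827e+01]), 'force': array([0.03826888, 0.23165806, 0.29614324]), 'wrist_torque': array([-0.02046086, -0.10945263,  0.01358342]), 'grasp_force': 0.0, 'grip_width': 0.004952847124770386}
```

View pics/c5.png

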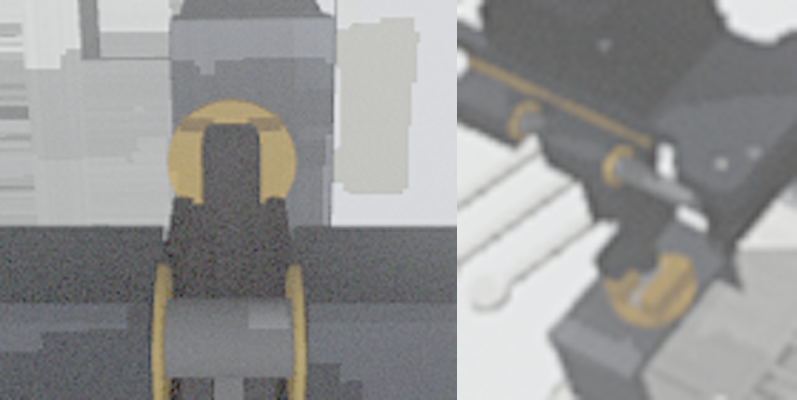

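Run:
```python
from h import *
S=shot('side');T=shot('top');W=shot('wrist')
t=np.array(telemetry.get_obs()['tool_pos'])
f=lambda z:((proj(S,t+[0,0,z])[0]-[160,190])*5+[457,0]).round(0)
print({z:f(z).tolist() for z in(-.014,0,.014,.03,-.03)})
for z in(.134,.153,.167): print(z,((proj(S,[[.6757,.112,z],[.6757,.134,z],[.6757,.156,z]])-[160,190])*5+[457,0]).round(0).tolist())
im=S['pixels'][205:275,165:235]; im=(255*(im/255.)**.4).astype(np.uint8)
cv2.imwrite('pics/c6.png',cv2.resize(im,(595,595),interpolation=cv2.INTER_CUBIC)[:,:,::-1])
f=lambda X:((proj(S,X)-[165,205])*8.5).round(0).tolist()
print('tip',f(t+[0,0,-.014]),f(t),'bar z.167',f([[.6757,.112,.167],[.6757,.156,.167]]))
```

```text
{-0.014: [641.0, 250.0], 0: [636.0, 230.0], 0.014: [630.0, 209.0], 0.03: [623.0, 184.0], -0.03: [648.0, 272.0]}
0.134 [[674.0, 234.0], [644.0, 271.0], [612.0, 309.0]]
0.153 [[667.0, 206.0], [636.0, 244.0], [603.0, 283.0]]
0.167 [[662.0, 186.0], [630.0, 223.0], [597.0, 262.0]]
tip [[271.0, 297.0]] [[261.0, 263.0]] bar z.167 [[305.0, 188.0], [195.0, 319.0]]
```

View pics/c6.png

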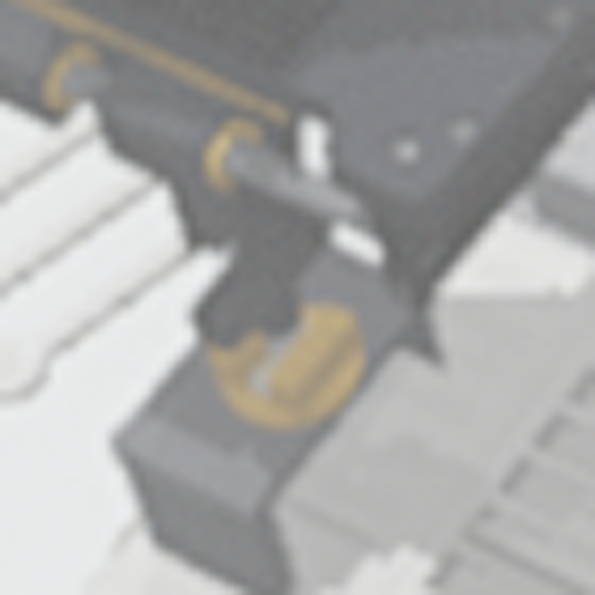

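The view shows the bar's left end at (205,315–345) and the fingers at (260,290), closed without contact, so the pads are probably above the bar. I'll test by touch: open, go 15 mm lower than before, and close gently.

>>> {"fn": "drive_tool", "kwargs": {"angular": [[0,0,0],[0,0,0],[0,0,0],[0,0,0],[0,0,0],[0,0,0],[0,0,0],[0,0,0],[0,0,0],[0,0,0],[0,0,0],[0,0,0],[0,0,0],[0,0,0],[0,0,0],[0,0,0]], "delta_pos": [[0,0,0],[0,0,0],[0,0,0],[0,0,0],[0,0,0],[0,0,0.7],[0,0,0.7],[0,0,0.4],[0,0,0],[0,0,0],[0,0,0],[0,0,0],[0,0,0],[0,0,0],[0,0,0],[0,0,0]], "gripper": [6,6,6,6,6,6,6,6,6,6,0.8,0.8,0.8,0.8,0.8,0.8], "squeeze": 10}}

```text
time_s: 10.05
tool_pos: [0.6757, 0.1321, 0.1429]
tool_rot: [180.0, 0.0, 88.7]
force: [0.2, 0.5, 0.7]
grip_width: 0.0201
grasp_force: 0.0
```

>>> {"fn": "drive_tool", "kwargs": {"angular": [[0,0,0],[0,0,0],[0,0,0],[0,0,0]], "delta_pos": [[0,0,0],[0,0,0],[0,0,0],[0,0,0]], "gripper": [0.8,0.8,0.8,0.8], "squeeze": 35}}

```text
time_s: 10.45
tool_pos: [0.6762, 0.132, 0.1429]
tool_rot: [179.9, -0.0, 88.7]
force: [3.0, 0.7, -1.6]
grip_width: 0.0127
grasp_force: 35.0
```

Now held: 12.7 mm, 35 N. The tips evidently stand about 26 mm higher than I assumed. Lifting.

>>> {"fn": "drive_tool", "kwargs": {"angular": [[0,0,0],[0,0,0],[0,0,0],[0,0,0],[0,0,0],[0,0,0],[0,0,0]], "delta_pos": [[0,0,-0.4],[0,0,-0.4],[0,0,-0.4],[0,0,-0.4],[0,0,-0.05],[0,0,0],[0,0,0]], "gripper": [0.8,0.8,0.8,0.8,0.8,0.8,0.8], "squeeze": 40}}

```text
time_s: 11.15
tool_pos: [0.6761, 0.1319, 0.1573]
tool_rot: [-180.0, -0.0, 88.7]
force: [6.8, 1.8, -11.1]
grip_width: 0.0125
grasp_force: 40.0
```

>>> {"fn": "drive_tool", "kwargs": {"angular": [[0,0,0],[0,0,0]], "delta_pos": [[0,0,-0.22],[0,0,0]], "gripper": [0.8,0.8]}}

```text
time_s: 11.35
tool_pos: [0.676, 0.1319, 0.1595]
tool_rot: [-180.0, -0.0, 88.7]
force: [6.7, 1.2, -10.6]
grip_width: 0.0126
grasp_force: 40.0
```

>>> {"fn": "drive_tool", "kwargs": {"angular": [[0,0,0.13],[0,0,0.13],[0,0,0.13],[0,0,0.13],[0,0,0.13],[0,0,0.13],[0,0,0.13],[0,0,0.13],[0,0,0.13],[0,0,0.05],[0,0,0],[0,0,0]], "delta_pos": [[0,0,0],[0,0,0],[0,0,0],[0,0,0],[0,0,0],[0,0,0],[0,0,0],[0,0,0],[0,0,0],[0,0,0],[0,0,0],[0,0,0]], "gripper": [0.8,0.8,0.8,0.8,0.8,0.8,0.8,0.8,0.8,0.8,0.8,0.8]}}

```text
time_s: 12.55
tool_pos: [0.6768, 0.1314, 0.1594]
tool_rot: [180.0, -0.1, 18.8]
force: [8.1, 1.0, -11.1]
grip_width: 0.0128
grasp_force: 40.0
```

>>> {"fn": "drive_tool", "kwargs": {"angular": [[0,0,0],[0,0,0],[0,0,0],[0,0,0],[0,0,0],[0,0,0],[0,0,0]], "delta_pos": [[0,0,0.2],[0,0,0.1],[0,0,0],[0,0,0],[0,0,0],[0,0,0],[0,0,0]], "gripper": [0.8,0.8,0.8,5,5,5,5]}}

```text
time_s: 13.25
tool_pos: [0.6754, 0.1324, 0.1589]
tool_rot: [-180.0, 0.0, 18.9]
force: [0.1, 0.9, -0.2]
grip_width: 0.0366
grasp_force: 0.0
```

>>> {"fn": "drive_tool", "kwargs": {"angular": [[0,0,0],[0,0,0],[0,0,0],[0,0,-0.14],[0,0,-0.14],[0,0,-0.14],[0,0,-0.14],[0,0,-0.14],[0,0,-0.14],[0,0,-0.14],[0,0,-0.14],[0,0,-0.1],[0,0,0]], "delta_pos": [[0,0,-2],[0,0,-3],[0,0,-3],[0,0,0],[0,0,0],[0,0,0],[0,0,0],[0,0,0],[0,0,0],[0,0,0],[0,0,0],[0,0,0],[0,0,0]], "gripper": [5,5,5,5,5,5,5,5,5,5,5,5,5]}}

```text
time_s: 14.55
tool_pos: [0.6755, 0.1321, 0.2386]
tool_rot: [-180.0, -0.0, 88.8]
force: [-0.2, -0.5, -1.0]
grip_width: 0.0499
grasp_force: 0.0
```

Run:
```python
from h import *
s=telemetry.get_obs(); print(s['time_s'],s['tool_pos'],s['tool_rot'],s['force'])
W=shot('wrist','w3');S=shot('side')
cv2.imwrite('pics/w3.png',np.hstack([W['pixels'][80:340],cv2.resize(S['pixels'][190:290,150:240],(234,260))])[:,:,::-1])
print(W['origin'],W['orientation'])
```

```text
14.55 [0.67547684 0.13213086 0.23864547] [-1.79981370e+02 -5.31139881e-03  8.87592875e+01] [-0.24150189 -0.50829184 -1.03336712]
[0.67671729 0.20782843 0.41654608] [ 1.63873928e+02  3.27776407e-03 -1.22732287e+00]
```

View pics/w3.png

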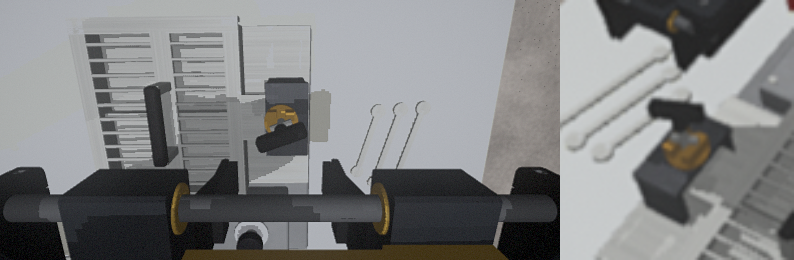

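Plunger latched: T-bar twisted and raised, at (281,137) in the picture, and force about zero. Next the cover handle, near (158,205) in full-picture pixels. I'll measure it and check the height bias with things of known height.

Run:
```python
from h import *
W=shot('wrist');T=shot('top');S=shot('side')
def s(p,n): return [(np.round(q['centre'],1),round(q['p'],2)) for q in models.search_frame(p,n)][:4]
print('W h',s(W,'cover_handle'),'T',s(T,'cover_handle'),'S',s(S,'cover_handle'))
for z in(.130,.144): print(z,atz(W,(158.5,205),z).round(4),atz(T,(199.6,222),z).round(4))
c,bw={},{}
for n in('cap0','bowl0'): print(n,'T',s(T,n),'S',s(S,n))
# z of mat objects by T/S
for a,b in [((366,215),(317,184)),((408,211),(329,162)),((369,253),(346,194)),((356,304.5),(385,219)),((310,262),(330,236))]: print(tri(T,a,S,b))
```

```text
W h [(array([166.4, 174.7]), 0.87)] T [(array([164.4, 223.7]), 0.62)] S [(array([245.7, 281.9]), 0.92)]
0.13 [0.5538 0.1317 0.13  ] [0.5539 0.1307 0.13  ]
0.144 [0.5598 0.1354 0.144 ] [0.5526 0.1287 0.144 ]
cap0 T [(array([366. , 252.4]), 0.85), (array([407.3, 213.4]), 0.75), (array([355.4, 304.9]), 0.55), (array([261.8, 205.9]), 0.28)] S [(array([327.1, 163.6]), 0.65), (array([386.8, 221. ]), 0.62), (array([347. , 195.5]), 0.5)]
bowl0 T [(array([361.5, 213.2]), 0.96), (array([322.9, 148.2]), 0.65)] S [(array([246.3, 184.5]), 0.76), (array([315.6, 183. ]), 0.66)]
(array([ 0.5719547 , -0.26050557,  0.00960672]), np.float64(0.0041244202544237826))
(array([ 0.57939303, -0.36374131,  0.00814291]), np.float64(0.004880142959344382))
(array([ 0.48153021, -0.26313284,  0.01000312]), np.float64(0.0008170594794760389))
(array([ 0.35786767, -0.22723386,  0.00936002]), np.float64(0.0015084530537565134))
(array([ 0.46480475, -0.12017597, -0.00679068]), np.float64(0.004836042471760287))
```

Both cameras agree on the handle (0.554, 0.131) if the whole scene sits 14 mm lower in the reported z. The plunger grasp showed the same. So the reported tool z is effectively the fingertip height above a bench at -0.014. Moving to the handle.

>>> {"fn": "drive_tool", "kwargs": {"angular": [[0,0,0],[0,0,0],[0,0,0],[0,0,0],[0,0,0],[0,0,0],[0,0,0],[0,0,0],[0,0,0],[0,0,0],[0,0,0],[0,0,0]], "delta_pos": [[0,-4,0],[0,-4,0],[-0.3,-4.15,0],[0,0,4],[0,0,4],[0,0,3],[0,0,1.75],[0,0,0],[0,0,0],[0,0,0],[0,0,0],[0,0,0]], "gripper": [5,5,5,5,5,5,5,5,5,0.8,0.8,0.8], "squeeze": 10}}

```text
time_s: 16.35
tool_pos: [0.5548, 0.1319, 0.112]
tool_rot: [179.9, 0.0, 88.7]
force: [0.2, -0.7, 0.1]
grip_width: 0.0333
grasp_force: 0.0
```

>>> {"fn": "drive_tool", "kwargs": {"angular": [[0,0,0],[0,0,0],[0,0,0],[0,0,0],[0,0,0]], "delta_pos": [[0,0,0],[0,0,0],[0,0,0],[0,0,0],[0,0,0]], "gripper": [0.8,0.8,0.8,0.8,0.8], "squeeze": 30}}

```text
time_s: 16.85
tool_pos: [0.5545, 0.1317, 0.1112]
tool_rot: [180.0, 0.0, 88.8]
force: [2.1, 0.4, 0.4]
grip_width: 0.0126
grasp_force: 30.0
```

>>> {"fn": "drive_tool", "kwargs": {"angular": [[0,0,0],[0,0,0],[0,0,0],[0,0,0],[0,0,0],[0,0,0],[0,0,0]], "delta_pos": [[0,-0.8,0],[0,-0.8,0],[0,-0.8,0],[0,-0.8,0],[0,-0.8,0],[0,-0.8,0],[0,0,0]], "gripper": [0.8,0.8,0.8,0.8,0.8,0.8,0.8], "squeeze": 40}}

```text
time_s: 17.55
tool_pos: [0.5043, 0.1328, 0.1112]
tool_rot: [-179.9, 0.1, 88.8]
force: [-3.5, 0.2, 5.5]
grip_width: 0.0123
grasp_force: 40.0
```

>>> {"fn": "drive_tool", "kwargs": {"angular": [[0,0,0],[0,0,0],[0,0,0],[0,0,0],[0,0,0],[0,0,0]], "delta_pos": [[0,0,-0.7],[0,0,-1],[0,0,-1.5],[0,0,-2],[0,0,-2],[0,0,-1]], "gripper": [0.8,0.8,0.8,0.8,0.8,0.8]}}

```text
time_s: 18.15
tool_pos: [0.5071, 0.1334, 0.1955]
tool_rot: [179.8, -0.0, 88.8]
force: [0.1, 0.3, -2.9]
grip_width: 0.0126
grasp_force: 40.0
```

>>> {"fn": "drive_tool", "kwargs": {"angular": [[0,0,0],[0,0,0],[0,0,0],[0,0,0],[0,0,0],[0,0,0],[0,0,0],[0,0,0],[0,0,0],[0,0,0],[0,0,0]], "delta_pos": [[1,-0.3,0],[2,-0.3,0],[3,-0.3,0],[3,-0.3,0],[3,-0.3,0],[3,-0.3,0],[3,-0.3,0],[2,-0.3,0],[1.6,-0.3,0],[0,0,0],[0,0,0]], "gripper": [0.8,0.8,0.8,0.8,0.8,0.8,0.8,0.8,0.8,0.8,0.8]}}

```text
time_s: 19.25
tool_pos: [0.4831, 0.3493, 0.1921]
tool_rot: [-179.9, 0.1, 88.8]
force: [0.7, -0.3, -3.3]
grip_width: 0.0126
grasp_force: 40.0
```

Cover in hand (3.3 N). Lowering 16.9 cm to the bench.

>>> {"fn": "drive_tool", "kwargs": {"angular": [[0,0,0],[0,0,0],[0,0,0],[0,0,0],[0,0,0],[0,0,0],[0,0,0],[0,0,0],[0,0,0]], "delta_pos": [[0,0,2],[0,0,3],[0,0,3],[0,0,3],[0,0,3],[0,0,1.5],[0,0,0.7],[0,0,0.4],[0,0,0]], "gripper": [0.8,0.8,0.8,0.8,0.8,0.8,0.8,0.8,0.8]}}

```text
time_s: 20.15
tool_pos: [0.4845, 0.3495, 0.0277]
tool_rot: [179.9, -0.0, 88.7]
force: [0.2, -0.2, -2.9]
grip_width: 0.0123
grasp_force: 40.0
```

>>> {"fn": "drive_tool", "kwargs": {"angular": [[0,0,0],[0,0,0],[0,0,0],[0,0,0]], "delta_pos": [[0,0,0.2],[0,0,0.2],[0,0,0.1],[0,0,0]], "gripper": [0.8,0.8,0.8,0.8]}}

```text
time_s: 20.55
tool_pos: [0.4844, 0.3497, 0.0232]
tool_rot: [179.9, -0.0, 88.7]
force: [-1.1, -2.2, 3.9]
grip_width: 0.0124
grasp_force: 40.0
```

Touchdown just where predicted. Releasing, rising, turning to yaw 0, then heading for the mat.

>>> {"fn": "drive_tool", "kwargs": {"angular": [[0,0,0],[0,0,0],[0,0,0],[0,0,0],[0,0,0],[0,0,0.141],[0,0,0.141],[0,0,0.141],[0,0,0.141],[0,0,0.141],[0,0,0.141],[0,0,0.141],[0,0,0.141],[0,0,0.141],[0,0,0.141],[0,0,0.141]], "delta_pos": [[0,0,0],[0,0,0],[0,0,0],[0,0,-2],[0,0,-3],[0,0,-3],[0,0,-3],[0,0,-3],[0,0,-3],[0,0,-3],[0,0,-2],[0,0,0],[0,0,0],[0,0,0],[0,0,0],[0,0,0]], "gripper": [5,5,5,5,5,5,5,5,6,6,6,6,6,6,6,6]}}

```text
time_s: 22.15
tool_pos: [0.4838, 0.3495, 0.2418]
tool_rot: [180.0, 0.0, -0.4]
force: [0.5, -0.3, -0.1]
grip_width: 0.0599
grasp_force: 0.0
```

>>> {"fn": "drive_tool", "kwargs": {"angular": [[0,0,0],[0,0,0],[0,0,0],[0,0,0],[0,0,0],[0,0,0],[0,0,0],[0,0,0],[0,0,0],[0,0,0],[0,0,0],[0,0,0],[0,0,0],[0,0,0],[0,0,0],[0,0,0]], "delta_pos": [[0,3,0],[0.3,4.5,0],[0.3,4.5,0],[0.3,4.5,0],[0.3,4.5,0],[0.3,4.5,0],[0.3,4.5,0],[0.3,4.5,0],[0.3,4.5,0],[0.3,4.5,0],[0.3,4.5,0],[0.3,4.5,0],[0.3,4.5,0],[0.3,4,0],[0,2,0],[0,0,0]], "gripper": [6,6,6,6,6,6,6,6,6,6,6,6,6,6,6,6]}}

```text
time_s: 23.75
tool_pos: [0.5204, -0.2842, 0.2412]
tool_rot: [180.0, 0.1, -0.4]
force: [0.7, -0.2, -0.2]
grip_width: 0.06
grasp_force: 0.0
```

>>> {"fn": "drive_tool", "kwargs": {"angular": [[0,0,0],[0,0,0],[0,0,0],[0,0,0]], "delta_pos": [[0,0,0],[0,0,0],[0,0,0],[0,0,0]], "gripper": [6,6,6,6]}}

```text
time_s: 24.15
tool_pos: [0.5219, -0.2793, 0.2424]
tool_rot: [180.0, -0.0, 0.0]
force: [-0.2, -0.7, 0.2]
grip_width: 0.0599
grasp_force: 0.0
```

```bash
cat > m.py <<'E'
from h import *
def parts():
    s=telemetry.get_obs(); print(s['time_s'],s['tool_pos'].round(4),s['tool_rot'].round(1),s['qpos'].round(0))
    W=shot('wrist');T=shot('top');out=[]
    for p,l in((W,'W'),(T,'T')):
        for n in('cap0','bowl0'):
            for q in models.cut_out(p,n):
                m=q['pixels']; v,u=np.nonzero(m)
                c=p['pixels'][m].mean(0).round(0)
                z=.006 if n=='cap0' else .010
                r=cv2.minAreaRect(cv2.findNonZero(m.astype(np.uint8)))
                b=cv2.boxPoints(r); e=[atz(p,x,z)[:2] for x in b]
                g=[(round(float(np.hypot(*(e[(i+1)%4]-e[i]))),3),round(float(np.degrees(np.arctan2(*(e[(i+1)%4]-e[i])[::-1]))),0)) for i in(0,1)]
                print(l,n,round(q['p'],2),'uv',np.round(r[0],1),'xy',atz(p,r[0],z)[:2].round(4),'rgb',c,g)
    return W,T
E
python3 -c "
from m import *
W,T=parts(); cv2.imwrite('pics/w4.png',W['pixels'][:,:,::-1])"
```

```text
24.15 [ 0.5219 -0.2793  0.2424] [180.  -0.   0.] [ 38.  11. -14.  88.   3.  81. -66.]
W cap0 0.96 uv [339.5 137. ] xy [ 0.5793 -0.3611] rgb [54. 59. 59.] [(0.047, -90.0), (0.045, -176.0)]
W cap0 0.72 uv [265.5 208. ] xy [ 0.479  -0.2593] rgb [40. 45. 44.] [(0.044, -90.0), (0.048, -180.0)]
W cap0 0.48 uv [245.5 270.5] xy [ 0.3786 -0.2271] rgb [100.  58.  58.] [(0.029, -90.0), (0.009, 179.0)]
W bowl0 0.71 uv [178.5  10. ] xy [ 0.7285 -0.1578] rgb [133.  54.  54.] [(0.061, -90.0), (0.021, 176.0)]
W bowl0 0.6 uv [ 69. 126.] xy [0.5937 0.0007] rgb [102. 104. 108.] [(0.167, -90.0), (0.293, 172.0)]
T cap0 0.76 uv [367.5 253.5] xy [ 0.4801 -0.2603] rgb [ 9. 11. 12.] [(0.046, -91.0), (0.041, 177.0)]
T cap0 0.6 uv [225. 210.] xy [0.5941 0.0857] rgb [136. 141. 146.] [(0.33, -91.0), (0.278, 179.0)]
T cap0 0.51 uv [355.2 304.8] xy [ 0.3578 -0.2258] rgb [135.  43.  42.] [(0.046, -47.0), (0.047, -136.0)]
T bowl0 0.76 uv [322.5 149. ] xy [ 0.741  -0.1589] rgb [133.  39.  36.] [(0.052, -91.0), (0.041, 178.0)]
T bowl0 0.52 uv [357.  218.4] xy [ 0.5661 -0.2377] rgb [115. 122. 125.] [(0.025, -20.0), (0.008, -110.0)]
```

>>> {"fn": "drive_tool", "kwargs": {"angular": [[0,0,0],[0,0,0],[0,0,0],[0,0,0],[0,0,0],[0,0,0],[0,0,0],[0,0,0],[0,0,0],[0,0,0],[0,0,0]], "delta_pos": [[-2.1,-1,1],[-2.1,-0.95,3],[0,0,4],[0,0,4],[0,0,4],[0,0,3],[0,0,2],[0,0,1],[0,0,0],[0,0,0],[0,0,0]], "gripper": [6.4,6.4,6.4,6.4,6.4,6.4,6.4,6.4,6.4,6.4,6.4]}}

```text
time_s: 25.55
tool_pos: [0.4808, -0.2618, 0.0236]
tool_rot: [179.9, -0.1, -0.1]
force: [-0.6, 0.6, 0.0]
grip_width: 0.0638
grasp_force: 0.0
```

```bash
python3 -c "
from m import *
W,T=parts(); cv2.imwrite('pics/w4.png',W['pixels'][:,:,::-1])
t=telemetry.get_obs()['tool_pos']; print(proj(W,[t,[.4795,-.2597,.006],[.4795,-.2597,.016]]))"
```

```text
25.55 [ 0.4808 -0.2618  0.0236] [ 1.799e+02 -1.000e-01 -1.000e-01] [ 38.  16. -14. 109.   5.  55. -68.]
W cap0 0.96 uv [447.5  78. ] xy [ 0.5826 -0.3648] rgb [39. 46. 45.] [(0.054, -90.0), (0.049, -169.0)]
W cap0 0.94 uv [276.  238.5] xy [ 0.4781 -0.2597] rgb [31. 37. 36.] [(0.046, -90.0), (0.052, -179.0)]
W bowl0 0.62 uv [267.6  89.8] xy [ 0.5757 -0.2552] rgb [190. 192. 196.] [(0.061, -23.0), (0.044, -108.0)]
T cap0 0.83 uv [407.5 209.8] xy [ 0.5849 -0.3624] rgb [20. 24. 23.] [(0.039, -36.0), (0.047, -126.0)]
T cap0 0.53 uv [355.5 305. ] xy [ 0.3572 -0.2263] rgb [113.  28.  28.] [(0.046, -91.0), (0.043, 178.0)]
T bowl0 0.63 uv [322.  149.5] xy [ 0.7397 -0.1576] rgb [126.  40.  38.] [(0.055, -91.0), (0.043, 178.0)]
T bowl0 0.56 uv [364.8 215.3] xy [ 0.5733 -0.2568] rgb [133. 139. 142.] [(0.056, -19.0), (0.042, -109.0)]
[[278.21746666 245.52837246]
 [275.9914876  236.69252041]
 [275.83465253 242.13862923]]
```

>>> {"fn": "drive_tool", "kwargs": {"angular": [[0,0,0],[0,0,0],[0,0,0],[0,0,0],[0,0,0],[0,0,0],[0,0,0],[0,0,0],[0,0,0],[0,0,0],[0,0,0]], "delta_pos": [[-0.2,-0.2,0.7],[0,0,0.9],[0,0,0.8],[0,0,0.35],[0,0,0],[0,0,0],[0,0,0],[0,0,0],[0,0,0],[0,0,0],[0,0,0]], "gripper": [6.4,6.4,6.4,6.4,6.4,6.4,4,4,4,4,4], "squeeze": 20}}

```text
time_s: 26.95
tool_pos: [0.4778, -0.2593, -0.0052]
tool_rot: [180.0, -0.0, -0.1]
force: [-0.6, -0.1, 1.8]
grip_width: 0.0454
grasp_force: 20.0
```

>>> {"fn": "drive_tool", "kwargs": {"angular": [[0,0,0],[0,0,0],[0,0,0],[0,0,0],[0,0,0],[0,0,0],[0,0,0],[0,0,0],[0,0,0],[0,0,0],[0,0,0],[0,0,0],[0,0,0],[0,0,0],[0,0,0],[0,0,0],[0,0,0],[0,0,0],[0,0,0]], "delta_pos": [[0,0,-1],[0,0,-3],[0,0,-4],[0,0,-4],[0,0,-4],[0,0,-3],[0,0,-1.5],[0.3,-3,0],[0.4,-4,0],[0.4,-4,0],[0.4,-4,0],[0.4,-4,0],[0.4,-4,0],[0.4,-4,0],[0.4,-4,0],[0.2,-2,0],[0,-1.4,0],[0,0,0],[0,0,0]], "gripper": [4,4,4,4,4,4,4,4,4,4,4,4,4,4,4,4,4,4,4], "squeeze": 30}}

```text
time_s: 28.85
tool_pos: [0.5111, 0.0833, 0.1991]
tool_rot: [179.9, 0.1, -0.2]
force: [0.0, -0.8, -0.7]
grip_width: 0.045
grasp_force: 30.0
```

>>> {"fn": "drive_tool", "kwargs": {"angular": [[0,0,0]], "delta_pos": [[0,0,0]], "gripper": [4]}}

```text
time_s: 28.95
tool_pos: [0.5113, 0.0827, 0.1992]
tool_rot: [179.9, 0.0, -0.3]
force: [0.6, -0.4, -0.0]
grip_width: 0.0449
grasp_force: 30.0
```

Run:
```python
from h import *
W=shot('wrist'); im=W['pixels'][:,:,::-1].copy()
o=np.array([.5834,.0754]);a=np.radians(-.6);Rm=np.array([[np.cos(a),-np.sin(a)],[np.sin(a),np.cos(a)]])
def P(x,y,z): return [*(o+Rm@[x,y]),z]
tc=np.array([-.0325,.056])
L=[P(tc[0]+x,tc[1]+y,.086) for x,y in((-.078,-.092),(-.078,.092),(.078,.092),(.078,-.092))]
cv2.polylines(im,[proj(W,L).round().astype(int)],True,(0,0,255),1)
for s in((-.078,0,.078,0),(0,-.092,0,.092)):
    a,b=proj(W,[P(tc[0]+s[0],tc[1]+s[1],.070),P(tc[0]+s[2],tc[1]+s[3],.070)]).round().astype(int)
    cv2.line(im,tuple(map(int,a)),tuple(map(int,b)),(0,255,0),1)
cv2.imwrite('pics/w5.png',im)
```

```text
(no output)
```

View pics/w5.png

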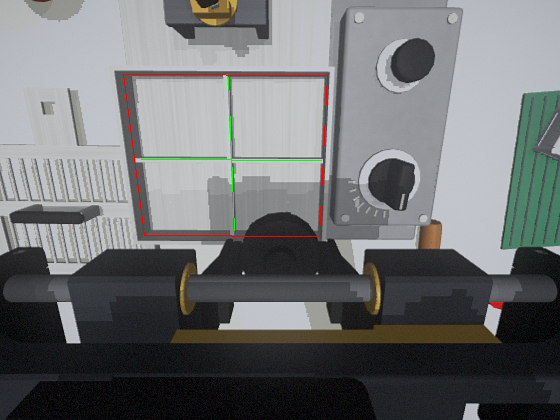

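The model overlay sits exactly on the tray (red inner walls (122–328, 73–238), green dividers). The cover lies flat on the left at (55,200) and the cap is held at (283,240). Lowering it into the front right pocket.

>>> {"fn": "drive_tool", "kwargs": {"angular": [[0,0,0],[0,0,0],[0,0,0],[0,0,0],[0,0,0],[0,0,0],[0,0,0],[0,0,0]], "delta_pos": [[0,-0.2,2],[0,0,3],[0,0,3],[0,0,3],[0,0,1.5],[0,0,0.8],[0,0,0.5],[0,0,0]], "gripper": [4,4,4,4,4,4,4,4]}}

```text
time_s: 29.8
tool_pos: [0.5118, 0.0867, 0.0619]
tool_rot: [-180.0, -0.0, -0.1]
force: [-0.1, 0.0, -0.4]
grip_width: 0.0451
grasp_force: 30.0
```

>>> {"fn": "drive_tool", "kwargs": {"angular": [[0,0,0],[0,0,0]], "delta_pos": [[0,0,0.2],[0,0,0]], "gripper": [4,4]}}

```text
time_s: 30.0
tool_pos: [0.512, 0.0869, 0.0603]
tool_rot: [180.0, -0.1, -0.1]
force: [0.8, 0.2, -0.0]
grip_width: 0.0453
grasp_force: 30.0
```

>>> {"fn": "drive_tool", "kwargs": {"angular": [[0,0,0],[0,0,0],[0,0,0],[0,0,0],[0,0,0],[0,0,0],[0,0,0],[0,0,0],[0,0,0]], "delta_pos": [[0,0.1,0.12],[0,0,0],[0,0,0],[0,0,0],[0,0,-1.5],[0,0,-3],[0,0,-4],[0,0,-4],[0,0,-2]], "gripper": [4,4,5.2,5.2,5.2,5.2,5.2,6.4,6.4]}}

```text
time_s: 30.9
tool_pos: [0.513, 0.0865, 0.2084]
tool_rot: [-180.0, -0.4, -0.1]
force: [0.4, -0.9, -0.4]
grip_width: 0.0602
grasp_force: 0.0
```

>>> {"fn": "drive_tool", "kwargs": {"angular": [[0,0,0],[0,0,0],[0,0,0],[0,0,0],[0,0,0],[0,0,0],[0,0,0],[0,0,0],[0,0,0],[0,0,0],[0,0,0],[0,0,0],[0,0,0],[0,0,0],[0,0,0],[0,0,0],[0,0,0],[0,0,0],[0,0,0]], "delta_pos": [[0.6,4,0],[0.6,4,0],[0.6,4,0],[0.6,4,0],[0.6,4,0],[0.6,4,0],[0.6,4,0],[0.6,4,0],[0.6,4,0],[0.6,4,0],[0.6,4,0],[0.2,0.9,0],[0,0,4],[0,0,4],[0,0,4],[0,0,3],[0,0,1.5],[0,0,0],[0,0,0]], "gripper": [6.4,6.4,6.4,6.4,6.4,6.4,6.4,6.4,6.4,6.4,6.4,6.4,6.4,6.4,6.4,6.4,6.4,6.4,6.4]}}

```text
time_s: 32.8
tool_pos: [0.5796, -0.3636, 0.0402]
tool_rot: [179.9, -0.1, -0.1]
force: [0.3, 0.2, 0.9]
grip_width: 0.0636
grasp_force: 0.0
```

```bash
python3 -c "
from m import *
W,T=parts()
t=telemetry.get_obs()['tool_pos']; print(proj(W,t))"
```

```text
32.8 [ 0.5796 -0.3636  0.0402] [ 1.799e+02 -1.000e-01 -1.000e-01] [ 40.  30. -14.  88.   8.  63. -65.]
W bowl0 0.93 uv [134.2 225.4] xy [ 0.5825 -0.2563] rgb [128. 130. 131.] [(0.043, -15.0), (0.052, -97.0)]
T cap0 0.76 uv [355.5 304.5] xy [ 0.3584 -0.2264] rgb [155.  47.  46.] [(0.046, -91.0), (0.045, 178.0)]
T cap0 0.74 uv [222. 240.] xy [0.5202 0.0938] rgb [38. 39. 41.] [(0.049, -91.0), (0.044, 179.0)]
T cap0 0.71 uv [108.8 142.8] xy [0.7705 0.3764] rgb [27. 20. 18.] [(0.082, -44.0), (0.145, -136.0)]
T bowl0 0.9 uv [322.5 149. ] xy [ 0.741  -0.1589] rgb [134.  39.  36.] [(0.052, -91.0), (0.041, 178.0)]
T bowl0 0.7 uv [364.5 215.4] xy [ 0.5731 -0.2562] rgb [138. 143. 147.] [(0.056, -20.0), (0.042, -110.0)]
[[279.16567477 245.23238641]]
```

```bash
python3 -c "
from h import *
W=shot('wrist');S=shot('side')
print(proj(W,[.581,-.363,.006]),[(q['centre'],q['p'],atz(W,q['centre'],.006)) for q in models.search_frame(W,'cap0')])
print([(q['centre'],q['p'],atz(S,q['centre'],.006)) for q in models.search_frame(S,'cap0')])
a=W['pixels'][100:420]; b=cv2.resize(S['pixels'][110:230,270:400],(240,320))
cv2.imwrite('pics/w6.png',(255*(np.hstack([a,b])/255.)**.6).astype(np.uint8)[:,:,::-1])"
```

```text
[[277.90236196 224.82885001]] [([274.5, 231.7], 0.85, array([ 0.57549242, -0.3603962 ,  0.006     ]))]
[([327.8, 164.9], 0.66, array([ 0.57587118, -0.3530861 ,  0.006     ])), ([274.9, 273.6], 0.64, array([0.53606259, 0.05346115, 0.006     ])), ([385.0, 221.0], 0.49, array([ 0.35523358, -0.22381647,  0.006     ]))]
```

View pics/w6.png

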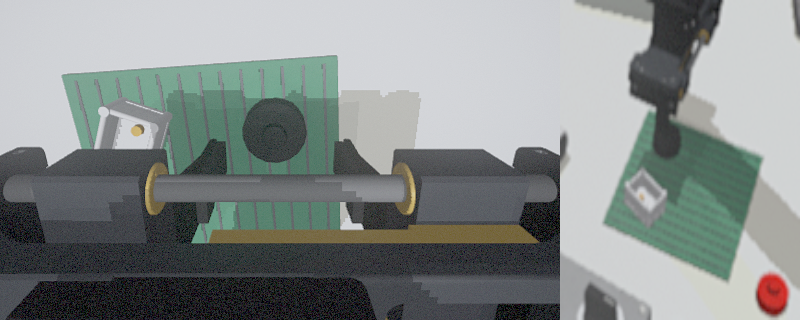

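Cap A is in place on the mat at full-picture pixel (275,230), between the fingers. The bowl, at (133,228), is well clear.

>>> {"fn": "drive_tool", "kwargs": {"angular": [[0,0,0],[0,0,0],[0,0,0],[0,0,0],[0,0,0],[0,0,0],[0,0,0],[0,0,0],[0,0,0],[0,0,0],[0,0,0]], "delta_pos": [[-0.25,-0.25,1],[0,0,1.5],[0,0,1.4],[0,0,0.6],[0,0,0],[0,0,0],[0,0,0],[0,0,0],[0,0,0],[0,0,0],[0,0,0]], "gripper": [6.4,6.4,6.4,6.4,6.4,6.4,4,4,4,4,4], "squeeze": 20}}

```text
time_s: 34.4
tool_pos: [0.5761, -0.3609, -0.0062]
tool_rot: [180.0, -0.0, -0.1]
force: [-0.5, 0.1, 2.9]
grip_width: 0.0455
grasp_force: 20.0
```

>>> {"fn": "drive_tool", "kwargs": {"angular": [[0,0,0],[0,0,0],[0,0,0],[0,0,0],[0,0,0],[0,0,0],[0,0,0],[0,0,0],[0,0,0],[0,0,0],[0,0,0],[0,0,0],[0,0,0],[0,0,0],[0,0,0],[0,0,0],[0,0,0],[0,0,0],[0,0,0],[0,0,0]], "delta_pos": [[0,0,-1],[0,0,-3],[0,0,-4],[0,0,-4],[0,0,-4],[0,0,-3],[0,0,-1.5],[-0.5,-3,0],[-0.5,-4.5,0],[-0.6,-4.5,0],[-0.6,-4.5,0],[-0.6,-4.5,0],[-0.6,-4.5,0],[-0.6,-4.5,0],[-0.6,-4.5,0],[-0.6,-4.5,0],[-0.6,-4.5,0],[-0.6,-4.5,0],[0,-4,0],[0,-2,0]], "gripper": [4,4,4,4,4,4,4,4,4,4,4,4,4,4,4,4,4,4,4,4], "squeeze": 30}}

```text
time_s: 36.4
tool_pos: [0.5113, 0.1839, 0.1979]
tool_rot: [-179.9, 0.1, 0.2]
force: [-0.5, 0.0, -2.0]
grip_width: 0.0453
grasp_force: 30.0
```

>>> {"fn": "drive_tool", "kwargs": {"angular": [[0,0,0],[0,0,0],[0,0,0]], "delta_pos": [[0,0,0],[0,0,0],[0,0,0]], "gripper": [4,4,4]}}

```text
time_s: 36.7
tool_pos: [0.5131, 0.1774, 0.1978]
tool_rot: [179.9, 0.1, -0.3]
force: [-0.1, -0.4, -1.0]
grip_width: 0.0451
grasp_force: 30.0
```

>>> {"fn": "drive_tool", "kwargs": {"angular": [[0,0,0],[0,0,0],[0,0,0],[0,0,0],[0,0,0],[0,0,0],[0,0,0],[0,0,0]], "delta_pos": [[0,0,2],[0,0,3],[0,0,3],[0,0,3],[0,0,1.5],[0,0,0.8],[0,0,0.6],[0,0,0]], "gripper": [4,4,4,4,4,4,4,4]}}

```text
time_s: 37.5
tool_pos: [0.5134, 0.1791, 0.0596]
tool_rot: [180.0, -0.0, -0.2]
force: [-0.6, -0.3, -1.3]
grip_width: 0.0451
grasp_force: 30.0
```

>>> {"fn": "drive_tool", "kwargs": {"angular": [[0,0,0],[0,0,0],[0,0,0],[0,0,0],[0,0,0],[0,0,0],[0,0,0],[0,0,0],[0,0,0]], "delta_pos": [[0,0,0.1],[0,0,0],[0,0,0],[0,0,0],[0,0,0],[0,0,-1.5],[0,0,-3],[0,0,-4],[0,0,-4]], "gripper": [4,4,5.2,5.2,5.2,5.2,5.2,5.2,6.4]}}

```text
time_s: 38.4
tool_pos: [0.5127, 0.1795, 0.1856]
tool_rot: [-180.0, -0.0, -0.1]
force: [1.2, 0.6, -0.4]
grip_width: 0.0554
grasp_force: 0.0
```

>>> {"fn": "drive_tool", "kwargs": {"angular": [[0,0,0],[0,0,0],[0,0,0],[0,0,0],[0,0,0],[0,0,0],[0,0,0],[0,0,0],[0,0,0],[0,0,0],[0,0,0.12],[0,0,0.12],[0,0,0.12],[0,0,0],[0,0,0],[0,0,0],[0,0,0],[0,0,0]], "delta_pos": [[0.6,4.35,-2],[0.6,4.35,0],[0.6,4.35,0],[0.6,4.35,0],[0.6,4.35,0],[0.6,4.35,0],[0.6,4.35,0],[0.6,4.35,0],[0.6,4.35,0],[0.7,4.35,0],[0,0,4],[0,0,4],[0,0,4],[0,0,2.5],[0,0,1.5],[0,0,0.6],[0,0,0],[0,0,0]], "gripper": [6.4,6.4,6.4,6.4,6.4,6.4,6.4,6.4,6.4,6.4,6.4,6.4,6.4,6.4,6.4,6.4,6.4,6.4]}}

```text
time_s: 40.2
tool_pos: [0.5744, -0.2563, 0.0392]
tool_rot: [180.0, -0.2, -20.7]
force: [-0.4, 0.0, 0.2]
grip_width: 0.064
grasp_force: 0.0
```

```bash
python3 -c "
from m import *
W,T=parts()
m=models.cut_out(W,'bowl0')
t=telemetry.get_obs()['tool_pos']; print(proj(W,t))
S=shot('side')
print([(q['centre'],q['p'],atz(S,q['centre'],.003)) for q in models.search_frame(S,'bowl0')])
cv2.imwrite('pics/w7.png',(255*(W['pixels'][100:420]/255.)**.6).astype(np.uint8)[:,:,::-1])
"
```

```text
40.2 [ 0.5744 -0.2563  0.0392] [180.   -0.2 -20.7] [ 34.  24. -15.  97.   7.  60. -94.]
W bowl0 0.94 uv [280.  235.5] xy [ 0.5698 -0.2555] rgb [129. 130. 133.] [(0.061, -22.0), (0.043, -111.0)]
T cap0 0.77 uv [222.5 240. ] xy [0.5202 0.0926] rgb [32. 33. 35.] [(0.047, -91.0), (0.044, 179.0)]
T cap0 0.67 uv [224.9 211. ] xy [0.5917 0.086 ] rgb [131. 136. 140.] [(0.281, -1.0), (0.34, -92.0)]
T cap0 0.58 uv [181.8 239.8] xy [0.5228 0.1927] rgb [40. 40. 43.] [(0.048, -46.0), (0.051, -136.0)]
T cap0 0.49 uv [354.5 304.5] xy [ 0.3584 -0.224 ] rgb [108.  26.  25.] [(0.041, -91.0), (0.045, 178.0)]
T bowl0 0.71 uv [322.4 149.5] xy [ 0.7398 -0.1586] rgb [131.  42.  39.] [(0.057, -88.0), (0.046, -179.0)]
T bowl0 0.49 uv [362.5 223.1] xy [ 0.5541 -0.2505] rgb [ 94.  98. 102.] [(0.015, -23.0), (0.041, -112.0)]
T bowl0 0.46 uv [225. 210.] xy [0.5936 0.0853] rgb [131. 136. 140.] [(0.334, -91.0), (0.277, 179.0)]
[[278.80267831 245.90219644]]
[([317.1, 185.1], 0.74, array([ 0.57015677, -0.26331399,  0.003     ])), ([244.5, 187.2], 0.53, array([ 0.75024921, -0.15831267,  0.003     ])), ([357.1, 245.8], 0.36, array([ 0.3924931 , -0.11585579,  0.003     ]))]
```

>>> {"fn": "drive_tool", "kwargs": {"angular": [[0,0,0],[0,0,0],[0,0,0],[0,0,0],[0,0,0],[0,0,0],[0,0,0],[0,0,0],[0,0,0],[0,0,0],[0,0,0],[0,0,0]], "delta_pos": [[-0.25,0,1],[0,0,1.5],[0,0,1.3],[0,0,0.5],[0,0,0],[0,0,0],[0,0,0],[0,0,0],[0,0,0],[0,0,0],[0,0,0],[0,0,0]], "gripper": [6.4,6.4,6.4,6.4,6.4,6.4,3.3,3.3,3.3,3.3,3.3,3.3], "squeeze": 20}}

```text
time_s: 41.85
tool_pos: [0.5708, -0.2552, -0.0054]
tool_rot: [180.0, -0.0, -20.8]
force: [0.7, -1.2, 1.3]
grip_width: 0.0376
grasp_force: 20.0
```

>>> {"fn": "drive_tool", "kwargs": {"angular": [[0,0,0],[0,0,0],[0,0,0],[0,0,0],[0,0,-0.12],[0,0,-0.12],[0,0,-0.12],[0,0,0],[0,0,0],[0,0,0],[0,0,0],[0,0,0],[0,0,0],[0,0,0],[0,0,0],[0,0,0],[0,0,0],[0,0,0],[0,0,0],[0,0,0]], "delta_pos": [[0,0,-1],[0,0,-3],[0,0,-4],[0,0,-4],[0,0,-4],[0,0,-3],[0,0,-2],[0.2,-3.5,0],[0.2,-4.5,0],[0.2,-4.5,0],[0.2,-4.5,0],[0.2,-4.5,0],[0.2,-4.5,0],[0.2,-4.5,0],[0.2,-4.5,0],[0.2,-4,0],[0.2,-2.6,0],[0.1,-1.7,0],[0,0,0],[0,0,0]], "gripper": [3.3,3.3,3.3,3.3,3.3,3.3,3.3,3.3,3.3,3.3,3.3,3.3,3.3,3.3,3.3,3.3,3.3,3.3,3.3,3.3], "squeeze": 30}}

```text
time_s: 43.85
tool_pos: [0.5926, 0.1773, 0.2044]
tool_rot: [179.9, 0.0, -0.1]
force: [-0.1, -0.6, 0.2]
grip_width: 0.0374
grasp_force: 30.0
```

>>> {"fn": "drive_tool", "kwargs": {"angular": [[0,0,0],[0,0,0]], "delta_pos": [[0,0,0],[0,0,0]], "gripper": [3.3,3.3]}}

```text
time_s: 44.05
tool_pos: [0.593, 0.176, 0.2044]
tool_rot: [179.9, -0.0, -0.3]
force: [-0.4, -0.6, -0.9]
grip_width: 0.0378
grasp_force: 30.0
```

>>> {"fn": "drive_tool", "kwargs": {"angular": [[0,0,0],[0,0,0],[0,0,0],[0,0,0],[0,0,0],[0,0,0],[0,0,0],[0,0,0]], "delta_pos": [[-0.1,-0.1,2],[0,0,3],[0,0,3],[0,0,3],[0,0,2],[0,0,0.8],[0,0,0.6],[0,0,0]], "gripper": [3.3,3.3,3.3,3.3,3.3,3.3,3.3,3.3]}}

```text
time_s: 44.85
tool_pos: [0.592, 0.1786, 0.0605]
tool_rot: [180.0, -0.0, -0.2]
force: [-0.2, -0.1, -0.1]
grip_width: 0.0377
grasp_force: 30.0
```

>>> {"fn": "drive_tool", "kwargs": {"angular": [[0,0,0],[0,0,0],[0,0,0],[0,0,0],[0,0,0],[0,0,0],[0,0,0],[0,0,0],[0,0,0]], "delta_pos": [[0,0,0.1],[0,0,0],[0,0,0],[0,0,0],[0,0,0],[0,0,-1.5],[0,0,-3],[0,0,-4],[0,0,-4]], "gripper": [3.3,3.3,4.8,4.8,4.8,4.8,4.8,4.8,5]}}

```text
time_s: 45.75
tool_pos: [0.5915, 0.1791, 0.1867]
tool_rot: [-180.0, -0.0, -0.1]
force: [1.2, 0.8, 0.5]
grip_width: 0.0494
grasp_force: 0.0
```

```bash
python3 -c "
from m import *
W,T=parts()
S=shot('side')
for n in ('bowl0','cap0'): print(n,[(np.round(q['centre']),round(q['p'],2),atz(S,q['centre'],.066).round(3)) for q in models.search_frame(S,n)],[(np.round(q['centre']),round(q['p'],2),atz(T,q['centre'],.066).round(3)) for q in models.search_frame(T,n)],[(np.round(q['centre']),round(q['p'],2),atz(W,q['centre'],.066).round(3)) for q in models.search_frame(W,n)])
"
```

```text
45.75 [0.5915 0.1791 0.1867] [-1.8e+02 -0.0e+00 -1.0e-01] [   7.   18.  -33.   89.   10.   76. -117.]
W cap0 0.93 uv [359.4 260.3] xy [0.4923 0.0734] rgb [36. 36. 37.] [(0.035, -1.0), (0.026, -96.0)]
W cap0 0.84 uv [279.6 260.2] xy [0.4926 0.1789] rgb [43. 44. 45.] [(0.058, -88.0), (0.039, -177.0)]
W cap0 0.23 uv [79.5 38.5] xy [0.755  0.3943] rgb [52. 36. 31.] [(0.166, -90.0), (0.075, 173.0)]
W bowl0 0.57 uv [279.  201.5] xy [0.574  0.1795] rgb [139. 140. 143.] [(0.05, -90.0), (0.075, -179.0)]
W bowl0 0.4 uv [353.7 107.2] xy [0.6841 0.0947] rgb [64. 63. 65.] [(0.039, -77.0), (0.085, -161.0)]
T cap0 0.67 uv [222.  240.5] xy [0.519  0.0938] rgb [25. 26. 27.] [(0.049, -91.0), (0.047, 179.0)]
T cap0 0.55 uv [355. 305.] xy [ 0.3572 -0.2251] rgb [161.  45.  43.] [(0.043, -91.0), (0.043, 178.0)]
T bowl0 0.89 uv [323. 149.] xy [ 0.741  -0.1601] rgb [139.  38.  35.] [(0.05, -91.0), (0.041, 178.0)]
T bowl0 0.67 uv [227.6 209.7] xy [0.5941 0.0788] rgb [121. 125. 129.] [(0.319, -90.0), (0.279, 180.0)]
T bowl0 0.46 uv [196.1 162.6] xy [0.7137 0.1562] rgb [37. 35. 33.] [(0.018, -72.0), (0.048, -1
[... 204 characters left out ...]
rray([ 0.709, -0.123,  0.066]))] [(array([322., 149.]), 0.84, array([ 0.728, -0.152,  0.066])), (array([181., 213.]), 0.64, array([0.583, 0.183, 0.066])), (array([244., 214.]), 0.63, array([0.577, 0.035, 0.066]))] [(array([361., 110.]), 0.49, array([0.679, 0.101, 0.066]))]
cap0 [(array([386., 220.]), 0.58, array([ 0.35 , -0.176,  0.066])), (array([255., 309.]), 0.57, array([0.514, 0.177, 0.066])), (array([276., 272.]), 0.56, array([0.517, 0.081, 0.066]))] [(array([357., 303.]), 0.89, array([ 0.366, -0.22 ,  0.066])), (array([223., 240.]), 0.52, array([0.516, 0.086, 0.066]))] [(array([362., 261.]), 0.69, array([0.521, 0.088, 0.066])), (array([386., 164.]), 0.67, array([0.627, 0.072, 0.066]))]
```

All three parts are where they belong: caps at (0.516,0.086) and (0.514,0.177), bowl at about (0.59,0.178). Fetching the cover.

>>> {"fn": "drive_tool", "kwargs": {"angular": [[0,0,-0.141],[0,0,-0.141],[0,0,-0.141],[0,0,-0.141],[0,0,-0.141],[0,0,-0.141],[0,0,-0.141],[0,0,-0.141],[0,0,-0.141],[0,0,-0.141],[0,0,-0.14],[0,0,0],[0,0,0],[0,0,0],[0,0,0],[0,0,0],[0,0,0]], "delta_pos": [[0,0,-2],[0,0,-2],[0,0,-1.5],[0,0,0],[0,0,0],[0,0,0],[0,0,0],[0,0,0],[0,0,0],[0,0,0],[0,0,0],[3.5,-2.3,0],[3.5,-2.3,0],[3.5,-2.3,0],[3.5,-2.2,0],[2.8,-2,0],[0,0,0]], "gripper": [5,5,5,5,5,5,5,5,5,5,5,5,5,5,5,5,5]}}

```text
time_s: 48.1
tool_pos: [0.4795, 0.3556, 0.2398]
tool_rot: [-179.9, -0.2, 89.3]
force: [1.1, 0.7, -0.1]
grip_width: 0.0504
grasp_force: 0.0
```

>>> {"fn": "drive_tool", "kwargs": {"angular": [[0,0,0],[0,0,0]], "delta_pos": [[0,0,0],[0,0,0]], "gripper": [5,5]}}

```text
time_s: 48.3
tool_pos: [0.4857, 0.3481, 0.239]
tool_rot: [180.0, 0.1, 88.6]
force: [0.4, 0.4, -0.3]
grip_width: 0.0503
grasp_force: 0.0
```

>>> {"fn": "drive_tool", "kwargs": {"angular": [[0,0,0],[0,0,0],[0,0,0],[0,0,0],[0,0,0],[0,0,0],[0,0,0],[0,0,0],[0,0,0],[0,0,0],[0,0,0],[0,0,0],[0,0,0],[0,0,0],[0,0,0],[0,0,0]], "delta_pos": [[0.1,-0.1,3],[0,0,4],[0,0,4],[0,0,4],[0,0,3],[0,0,2],[0,0,1.4],[0,0,0],[0,0,0],[0,0,0],[0,0,0],[0,0,0],[0,0,0],[0,0,0],[0,0,0],[0,0,0]], "gripper": [5,5,5,5,5,5,5,5,5,0.8,0.8,0.8,0.8,0.8,0.8,0.8], "squeeze": 40}}

```text
time_s: 49.9
tool_pos: [0.4839, 0.3505, 0.0255]
tool_rot: [180.0, -0.0, 88.7]
force: [0.0, -0.6, 1.1]
grip_width: 0.0126
grasp_force: 40.0
```

>>> {"fn": "drive_tool", "kwargs": {"angular": [[0,0,0],[0,0,0],[0,0,0],[0,0,0],[0,0,0],[0,0,0],[0,0,0],[0,0,0],[0,0,0],[0,0,0],[0,0,0],[0,0,0],[0,0,0],[0,0,0],[0,0,0],[0,0,0],[0,0,0],[0,0,0],[0,0,0]], "delta_pos": [[0,0,-1],[0,0,-2],[0,0,-3],[0,0,-3],[0,0,-3],[0,0,-3],[0,0,-2],[0,0,-1],[-1,0,0],[-2,0.3,0],[-3,0.4,0],[-3,0.4,0],[-3,0.4,0],[-3,0.4,0],[-3,0.4,0],[-2,0.3,0],[-1.7,0,0],[0,0,0],[0,0,0]], "gripper": [0.8,0.8,0.8,0.8,0.8,0.8,0.8,0.8,0.8,0.8,0.8,0.8,0.8,0.8,0.8,0.8,0.8,0.8,0.8]}}

```text
time_s: 51.8
tool_pos: [0.5037, 0.1328, 0.2042]
tool_rot: [-179.9, -0.0, 88.6]
force: [0.5, 0.4, -2.3]
grip_width: 0.0125
grasp_force: 40.0
```

>>> {"fn": "drive_tool", "kwargs": {"angular": [[0,0,0],[0,0,0],[0,0,0]], "delta_pos": [[0,0,0],[0,0,0],[0,0,0]], "gripper": [0.8,0.8,0.8]}}

```text
time_s: 52.1
tool_pos: [0.5044, 0.134, 0.2052]
tool_rot: [-180.0, -0.0, 88.8]
force: [-1.1, 0.6, -2.6]
grip_width: 0.0125
grasp_force: 40.0
```

>>> {"fn": "drive_tool", "kwargs": {"angular": [[0,0,0],[0,0,0],[0,0,0],[0,0,0],[0,0,0],[0,0,0],[0,0,0],[0,0,0]], "delta_pos": [[-0.05,0,1.5],[0,0,2.5],[0,0,2.2],[0,0,1.2],[0,0,0.8],[0,0,0.5],[0,0,0.2],[0,0,0]], "gripper": [0.8,0.8,0.8,0.8,0.8,0.8,0.8,0.8]}}

```text
time_s: 52.9
tool_pos: [0.505, 0.1326, 0.1167]
tool_rot: [180.0, -0.0, 88.7]
force: [-0.4, -0.1, -3.0]
grip_width: 0.0126
grasp_force: 40.0
```

>>> {"fn": "drive_tool", "kwargs": {"angular": [[0,0,0],[0,0,0],[0,0,0]], "delta_pos": [[0,0,0.15],[0,0,0.1],[0,0,0]], "gripper": [0.8,0.8,0.8]}}

```text
time_s: 53.2
tool_pos: [0.5047, 0.1325, 0.114]
tool_rot: [180.0, 0.0, 88.7]
force: [-0.8, 0.0, -2.2]
grip_width: 0.0128
grasp_force: 40.0
```

>>> {"fn": "drive_tool", "kwargs": {"angular": [[0,0,0],[0,0,0],[0,0,0],[0,0,0],[0,0,0],[0,0,0],[0,0,0]], "delta_pos": [[0,0.5,0.04],[0,0.8,0],[0,0.8,0],[0,0.8,0],[0,0.8,0],[0,0.5,0],[0,0,0]], "gripper": [0.8,0.8,0.8,0.8,0.8,0.8,0.8]}}

```text
time_s: 53.9
tool_pos: [0.5477, 0.1316, 0.1134]
tool_rot: [180.0, -0.0, 88.7]
force: [0.3, 0.1, -2.3]
grip_width: 0.0126
grasp_force: 40.0
```

>>> {"fn": "drive_tool", "kwargs": {"angular": [[0,0,0],[0,0,0],[0,0,0],[0,0,0],[0,0,0]], "delta_pos": [[0,0.3,0],[0,0.2,0],[0,0.15,0],[0,0.1,0.1],[0,0,0]], "gripper": [0.8,0.8,0.8,0.8,0.8]}}

```text
time_s: 54.4
tool_pos: [0.5532, 0.1314, 0.1134]
tool_rot: [-179.9, 0.1, 88.7]
force: [-6.2, -1.0, 6.1]
grip_width: 0.013
grasp_force: 40.0
```

Front fold has met the front wall (x 0.553). Releasing and going to the plunger.

>>> {"fn": "drive_tool", "kwargs": {"angular": [[0,0,0],[0,0,0],[0,0,0],[0,0,0],[0,0,0],[0,0,0],[0,0,0],[0,0,0],[0,0,0],[0,0,0],[0,0,0]], "delta_pos": [[0,0,0],[0,0,0],[0,0,0],[0,0,0],[0,0,-2],[0,0,-4],[0,0,-4],[0.1,4,0],[0.1,4,0],[0.2,4.2,0],[0,0,0]], "gripper": [5,5,5,5,5,5,5,5,5,5,5]}}

```text
time_s: 55.5
tool_pos: [0.68, 0.1306, 0.2085]
tool_rot: [-179.9, -0.1, 88.5]
force: [-0.5, -1.2, -0.3]
grip_width: 0.0495
grasp_force: 0.0
```

>>> {"fn": "drive_tool", "kwargs": {"angular": [[0,0,0.136],[0,0,0.136],[0,0,0.136],[0,0,0.136],[0,0,0.136],[0,0,0.136],[0,0,0.136],[0,0,0.136],[0,0,0.132],[0,0,0],[0,0,0]], "delta_pos": [[0,0,0],[0,0,0],[0,0,0],[0,0,0],[0,0,0],[0,0,0],[0,0,0],[0,0,0],[0,0,0],[0,0,0],[0,0,0]], "gripper": [4.5,4.5,4.5,4.5,4.5,4.5,4.5,4.5,4.5,4.5,4.5]}}

```text
time_s: 56.6
tool_pos: [0.6758, 0.1327, 0.2125]
tool_rot: [180.0, 0.0, 19.0]
force: [-0.2, -0.5, -0.1]
grip_width: 0.0452
grasp_force: 0.0
```

Run:
```python
from h import *
s=telemetry.get_obs(); print(s['time_s'],s['tool_pos'].round(4),s['tool_rot'].round(1))
W=shot('wrist');T=shot('top')
o=np.array([.5834,.0754]);a=np.radians(-.6);Rm=np.array([[np.cos(a),-np.sin(a)],[np.sin(a),np.cos(a)]])
def P(x,y,z): return [*(o+Rm@[x,y]),z]
im=np.ascontiguousarray(T['pixels'][:,:,::-1])
im=cv2.resize(im[140:290,145:310],None,fx=3.6,fy=3.6,interpolation=cv2.INTER_CUBIC)
q=((proj(T,[P(-.0325+x,.056+y,.090) for x,y in((-.085,-.104),(-.085,.104),(.085,.104),(.085,-.104))])-[145,140])*3.6).round().astype(int)
cv2.polylines(im,[q],True,(0,0,255),1)
cv2.imwrite('pics/t8.png',im)
```

```text
56.6 [0.6758 0.1327 0.2125] [180.   0.  19.]
```

View pics/t8.png

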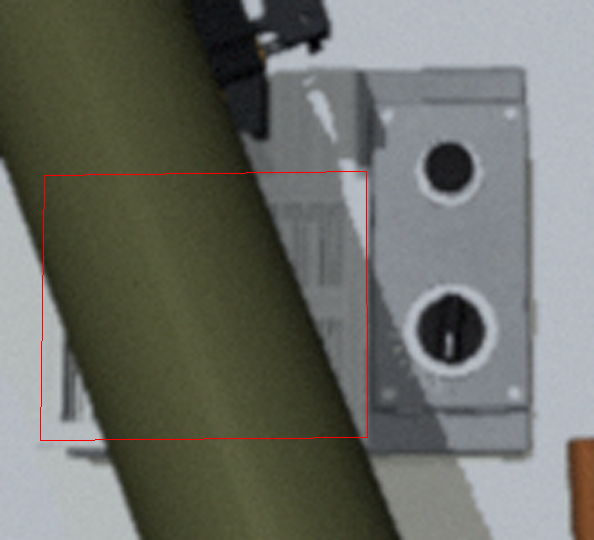

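The arm hides most of the cover, but its visible right and left edges fit the home outline. That is my last picture; from here I use readings. Gripping the T-handle.

>>> {"fn": "drive_tool", "kwargs": {"angular": [[0,0,0],[0,0,0],[0,0,0],[0,0,0],[0,0,0],[0,0,0],[0,0,0],[0,0,0],[0,0,0],[0,0,0],[0,0,0],[0,0,0]], "delta_pos": [[0,0,2],[0,0,2],[0,0,1.2],[0,0,0.8],[0,0,0],[0,0,0],[0,0,0],[0,0,0],[0,0,0],[0,0,0],[0,0,0],[0,0,0]], "gripper": [4.5,4.5,4.5,4.5,4.5,4.5,0.8,0.8,0.8,0.8,0.8,0.8], "squeeze": 30}}

```text
time_s: 57.9
tool_pos: [0.6766, 0.1313, 0.1526]
tool_rot: [179.9, -0.0, 18.7]
force: [1.3, -1.6, 1.6]
grip_width: 0.0125
grasp_force: 30.0
```

Held. Lift a little, twist back, then lower.

>>> {"fn": "drive_tool", "kwargs": {"angular": [[0,0,0],[0,0,0],[0,0,-0.136],[0,0,-0.136],[0,0,-0.136],[0,0,-0.136],[0,0,-0.136],[0,0,-0.136],[0,0,-0.136],[0,0,-0.136],[0,0,-0.132],[0,0,0],[0,0,0]], "delta_pos": [[0,0,-0.3],[0,0,-0.15],[0,0,0],[0,0,0],[0,0,0],[0,0,0],[0,0,0],[0,0,0],[0,0,0],[0,0,0],[0,0,0],[0,0,0],[0,0,0]], "gripper": [0.8,0.8,0.8,0.8,0.8,0.8,0.8,0.8,0.8,0.8,0.8,0.8,0.8], "squeeze": 40}}

```text
time_s: 59.2
tool_pos: [0.6762, 0.1314, 0.155]
tool_rot: [-179.9, 0.0, 88.5]
force: [3.8, -2.0, -10.0]
grip_width: 0.0125
grasp_force: 40.0
```

>>> {"fn": "drive_tool", "kwargs": {"angular": [[0,0,0],[0,0,0],[0,0,0],[0,0,0],[0,0,0],[0,0,0]], "delta_pos": [[0,0,0.4],[0,0,0.4],[0,0,0.4],[0,0,0.4],[0,0,0.1],[0,0,0]], "gripper": [0.8,0.8,0.8,0.8,0.8,0.8]}}

```text
time_s: 59.8
tool_pos: [0.6763, 0.1315, 0.1399]
tool_rot: [180.0, 0.1, 88.6]
force: [3.8, -2.8, -6.0]
grip_width: 0.013
grasp_force: 40.0
```

>>> {"fn": "drive_tool", "kwargs": {"angular": [[0,0,0],[0,0,0],[0,0,0]], "delta_pos": [[0,0,0.15],[0,0,0.1],[0,0,0]], "gripper": [0.8,0.8,0.8]}}

```text
time_s: 60.1
tool_pos: [0.6764, 0.1316, 0.1387]
tool_rot: [179.9, 0.1, 88.6]
force: [1.6, -5.4, -1.6]
grip_width: 0.0121
grasp_force: 40.0
```

Pin is down: it stopped 13.9 mm below the latched height. Releasing, rising and turning for the timer.

>>> {"fn": "drive_tool", "kwargs": {"angular": [[0,0,0],[0,0,0],[0,0,0],[0,0,0],[0,0,0],[0,0,0],[0,0,0],[0,0,-0.14],[0,0,-0.14],[0,0,-0.14],[0,0,-0.14],[0,0,-0.14],[0,0,-0.14],[0,0,-0.14],[0,0,-0.14],[0,0,-0.14],[0,0,-0.14],[0,0,-0.12],[0,0,0]], "delta_pos": [[0,0,0],[0,0,0],[0,0,0],[0,0,0],[0,0,-2],[0,0,-4],[0,0,-4],[-3.2,-2.9,0],[0,0,0],[0,0,0],[0,0,0],[0,0,0],[0,0,0],[0,0,0],[0,0,0],[0,0,0],[0,0,0],[0,0,0],[0,0,0]], "gripper": [5,5,5,5,5,5,5,5,5,5,5,5,5,5,5,5,5,5,5]}}

```text
time_s: 62.0
tool_pos: [0.6462, 0.1017, 0.2374]
tool_rot: [180.0, -0.0, 175.8]
force: [0.4, 0.0, 0.5]
grip_width: 0.0498
grasp_force: 0.0
```

Run:
```python
from h import *
s=telemetry.get_obs(); print(s['time_s'],s['tool_pos'].round(4),s['tool_rot'].round(1),s['qpos'].round(0))
S=shot('side');T=shot('top');W=shot('wrist')
def s(p,n): return [(np.round(q['centre'],1).tolist(),round(q['p'],2)) for q in models.search_frame(p,n)][:3]
for n in('plunger_grip','cover_handle','timer_grip','start_grip'): print(n,'S',s(S,n),'T',s(T,n),'W',s(W,n))
print(atz(T,(270.3,231.6),.112).round(4),atz(T,(269.7,186.6),.1035).round(4))
```

```text
62.0 [0.6462 0.1017 0.2374] [180.   -0.  175.8] [ 30.  29. -59.  78.  24.  86.  58.]
plunger_grip S [([195.4, 236.8], 0.76)] T [] W [([309.3, 238.8], 0.81), ([88.1, 21.4], 0.36)]
cover_handle S [([249.8, 277.0], 0.62)] T [([166.0, 234.3], 0.85), ([266.3, 185.4], 0.71), ([385.9, 240.2], 0.58)] W [([302.4, 101.9], 0.75), ([222.7, 138.0], 0.42)]
timer_grip S [([290.2, 225.4], 0.61), ([220.8, 291.0], 0.4)] T [([271.8, 230.0], 0.67)] W [([146.7, 92.2], 0.86)]
start_grip S [([253.6, 207.6], 0.57)] T [([268.6, 183.7], 0.57)] W [([155.4, 195.0], 0.59)]
[ 0.5306 -0.0258  0.112 ] [ 0.6343 -0.0265  0.1035]
```

>>> {"fn": "drive_tool", "kwargs": {"angular": [[0,0,0],[0,0,0],[0,0,0],[0,0,0],[0,0,0],[0,0,0],[0,0,0],[0,0,0],[0,0,0]], "delta_pos": [[2.6,-3.4,0],[2.6,-3.4,0],[2.6,-3.4,0],[2.7,-3.3,0],[0,0,2.9],[0,0,2.9],[0,0,1.9],[0,0,0],[0,0,0]], "gripper": [5,5,5,5,5,5,5,5,5]}}

```text
time_s: 63.65
tool_pos: [0.532, -0.0254, 0.1609]
tool_rot: [180.0, 0.0, 175.8]
force: [-0.4, -0.5, 0.5]
grip_width: 0.0497
grasp_force: 0.0
```

Run:
```python
from h import *
s=telemetry.get_obs(); print(s['time_s'],s['tool_pos'].round(4),s['tool_rot'].round(1))
W=shot('wrist')
for n,z in(('timer_grip',.105),('start_grip',.1)):
    for q in models.cut_out(W,n)[:2]:
        r=cv2.minAreaRect(cv2.findNonZero(q['pixels'].astype(np.uint8)))
        print(n,round(q['p'],2),np.round(q['centre']),r,atz(W,r[0],z).round(4))
# dark knob pixels
g=W['pixels'].max(2); m=np.zeros_like(g); u,v=proj(W,[.5306,-.0258,.108])[0].astype(int); print(u,v)
```

```text
63.65 [ 0.532  -0.0254  0.1609] [180.    0.  175.8]
timer_grip 0.56 [282. 216.] ((282.65380859375, 219.23074340820312), (58.798221588134766, 50.75507354736328), 56.3099365234375) [ 0.5323 -0.0234  0.105 ]
start_grip 0.65 [288. 322.] ((288.2395324707031, 318.29425048828125), (32.19375991821289, 20.558319091796875), 2.045408248901367) [ 0.6318 -0.0251  0.1   ]
279 218
```

>>> {"fn": "drive_tool", "kwargs": {"angular": [[0,0,0],[0,0,0],[0,0,0],[0,0,0],[0,0,0],[0,0,0],[0,0,0],[0,0,0],[0,0,0],[0,0,0],[0,0,0],[0,0,0],[0,0,0]], "delta_pos": [[0,0,2],[0,0,2.5],[0,0,1.5],[0,0,0.6],[0,0,0.3],[0,0,0],[0,0,0],[0,0,0],[0,0,0],[0,0,0],[0,0,0],[0,0,0],[0,0,0]], "gripper": [5,5,5,5,5,5,0.8,0.8,0.8,0.8,0.8,0.8,0.8], "squeeze": 25}}

```text
time_s: 65.1
tool_pos: [0.5318, -0.0244, 0.0915]
tool_rot: [179.9, 0.0, 175.8]
force: [0.5, 3.5, 0.3]
grip_width: 0.0131
grasp_force: 25.0
```

Gripped. Turning clockwise 1.1 rad.

>>> {"fn": "drive_tool", "kwargs": {"angular": [[0,0,0.11],[0,0,0.11],[0,0,0.11],[0,0,0.11],[0,0,0.11],[0,0,0.11],[0,0,0.11],[0,0,0.11],[0,0,0.11],[0,0,0.11],[0,0,0],[0,0,0]], "delta_pos": [[0,0,0],[0,0,0],[0,0,0],[0,0,0],[0,0,0],[0,0,0],[0,0,0],[0,0,0],[0,0,0],[0,0,0],[0,0,0],[0,0,0]], "gripper": [0.8,0.8,0.8,0.8,0.8,0.8,0.8,0.8,0.8,0.8,0.8,0.8], "squeeze": 40}}

```text
time_s: 66.3
tool_pos: [0.5328, -0.023, 0.0916]
tool_rot: [179.8, -0.1, 112.8]
force: [2.9, 5.2, -2.5]
grip_width: 0.0124
grasp_force: 40.0
```

>>> {"fn": "drive_tool", "kwargs": {"angular": [[0,0,0],[0,0,0],[0,0,0],[0,0,0],[0,0,0],[0,0,0],[0,0,0],[0,0,0],[0,0,0],[0,0,0],[0,0,0]], "delta_pos": [[0,0,0],[0,0,0],[0,0,0],[0,0,0],[0,0,-3],[0,0,-3.9],[-1.3,3.1,0],[-1.4,3.1,0],[-1.4,3,0],[0,0,0],[0,0,0]], "gripper": [5,5,5,5,5,5,5.4,5.4,5.4,5.4,5.4]}}

```text
time_s: 67.4
tool_pos: [0.6322, -0.0278, 0.1596]
tool_rot: [-179.9, -0.1, 112.7]
force: [-0.3, -0.5, -0.0]
grip_width: 0.0541
grasp_force: 0.0
```

Run:
```python
from h import *
s=telemetry.get_obs(); print(s['time_s'],s['tool_pos'].round(4),s['tool_rot'].round(1))
W=shot('wrist');T=shot('top')
print('tip',proj(W,[.6335,-.026,.1035]))
for q in models.cut_out(W,'start_grip')[:3]:
    r=cv2.minAreaRect(cv2.findNonZero(q['pixels'].astype(np.uint8)))
    print(round(q['p'],2),np.round(q['centre']),np.round(r[0]),np.round(r[1]),atz(W,r[0],.098).round(4))
# timer mark: white pixels on dark bar in the wrist picture
c=proj(W,[.532,-.0245,.112])[0]; print('timer at',c)
for q in models.cut_out(W,'timer_grip')[:1]:
    r=cv2.minAreaRect(cv2.findNonZero(q['pixels'].astype(np.uint8))); print(r)
x=T['pixels'][216:250,254:288].max(2); 
yy,xx=np.mgrid[216:250,254:288]; d=np.hypot(xx-270.3,yy-231.6)
k=(d<8)&(x>90); print('mark px T',[(int(a),int(b)) for a,b in zip(xx[k],yy[k])])
```

```text
67.4 [ 0.6322 -0.0278  0.1596] [-1.799e+02 -1.000e-01  1.127e+02]
tip [[282.79267444 217.00757016]]
0.84 [283. 222.] [284. 221.] [40. 38.] [ 0.6366 -0.0305  0.098 ]
0.45 [463.  31.] [465.  27.] [40. 84.] [0.6986 0.1538 0.098 ]
timer at [161.00171492 169.51218017]
((169.3162384033203, 167.9027099609375), (58.37604904174805, 53.450111389160156), 72.89727020263672)
mark px T []
```

Run:
```python
from h import *
W=shot('wrist'); g=W['pixels'].max(2)
r=[]
for rr in (.010,.013,.016,.019):
    for a in range(0,360,10):
        X=[.532+rr*np.cos(np.radians(a)),-.0245+rr*np.sin(np.radians(a)),.112]
        u,v=proj(W,X)[0]; r.append((int(g[int(round(v)),int(round(u))]),a,rr))
print(sorted(r,reverse=True)[:14])
S=shot('side');
```

```text
[(204, 140, 0.013), (202, 150, 0.01), (200, 210, 0.016), (200, 180, 0.016), (199, 160, 0.019), (198, 200, 0.016), (198, 190, 0.016), (198, 170, 0.019), (195, 180, 0.019), (184, 170, 0.016), (175, 190, 0.019), (167, 250, 0.019), (165, 160, 0.01), (164, 230, 0.016)]
```

>>> {"fn": "drive_tool", "kwargs": {"angular": [[0,0,0],[0,0,0],[0,0,0],[0,0,0],[0,0,0],[0,0,0],[0,0,0],[0,0,0],[0,0,0],[0,0,0],[0,0,0],[0,0,0]], "delta_pos": [[-0.1,0.25,2],[0,0,2.5],[0,0,2],[0,0,0.8],[0,0,0.3],[0,0,0],[0,0,0],[0,0,0],[0,0,0],[0,0,0],[0,0,0],[0,0,0]], "gripper": [5.4,5.4,5.4,5.4,5.4,5.4,5.4,2.6,2.6,2.6,2.6,2.6], "squeeze": 25}}

```text
time_s: 68.9
tool_pos: [0.6363, -0.0275, 0.0848]
tool_rot: [179.9, 0.0, 112.8]
force: [3.2, 1.2, -1.4]
grip_width: 0.0312
grasp_force: 25.0
```

Head held (31 mm). Pulling up.

>>> {"fn": "drive_tool", "kwargs": {"angular": [[0,0,0],[0,0,0],[0,0,0],[0,0,0],[0,0,0],[0,0,0],[0,0,0]], "delta_pos": [[0,0,0],[0,0,-0.3],[0,0,-0.3],[0,0,-0.3],[0,0,-0.15],[0,0,0],[0,0,0]], "gripper": [2.6,2.6,2.6,2.6,2.6,2.6,2.6], "squeeze": 55}}

```text
time_s: 69.6
tool_pos: [0.6362, -0.0275, 0.0951]
tool_rot: [179.9, 0.0, 112.8]
force: [6.4, 1.3, -2.7]
grip_width: 0.0307
grasp_force: 55.0
```

>>> {"fn": "drive_tool", "kwargs": {"angular": [[0,0,0],[0,0,0],[0,0,0],[0,0,0],[0,0,0],[0,0,0],[0,0,0],[0,0,0],[0,0,0],[0,0,0]], "delta_pos": [[0,0,0],[0,0,0],[0,0,0],[0,0,0],[0,0,-3],[0,0,-4],[0,0,-4],[0,0,-4],[-4,0,0],[-4,0,0]], "gripper": [5.4,5.4,5.4,5.4,5.4,5.4,5.4,5.4,5.4,5.4]}}

```text
time_s: 70.6
tool_pos: [0.667, -0.1009, 0.2478]
tool_rot: [179.8, 0.2, 112.9]
force: [-0.2, 0.3, -0.7]
grip_width: 0.0538
grasp_force: 0.0
```

>>> {"fn": "drive_tool", "kwargs": {"angular": [[0,0,0],[0,0,0],[0,0,0],[0,0,0],[0,0,0]], "delta_pos": [[-4,0,0],[-4,0,0],[-4,0,0],[0,0,0],[0,0,0]], "gripper": [5.4,5.4,5.4,5.4,5.4]}}

```text
time_s: 71.1
tool_pos: [0.7121, -0.2134, 0.2438]
tool_rot: [-179.9, -0.1, 112.6]
force: [-0.2, 1.2, -0.0]
grip_width: 0.0539
grasp_force: 0.0
```

Run:
```python
from h import *
s=telemetry.get_obs(); print(s['time_s'],s['tool_pos'].round(4),s['force'])
S=shot('side');T=shot('top')
S0=cv2.imread('pics/side0.png')[:,:,::-1]; T0=cv2.imread('pics/top0.png')[:,:,::-1]
def dark(im,b):
    x0,x1,y0,y1=b; m=im[y0:y1,x0:x1].max(2)<70; v,u=np.nonzero(m); return (u.mean()+x0).round(1),(v.mean()+y0).round(1),v.min()+y0,v.max()+y0,len(v)
for n,b in(('start',(240,268,192,220)),('timer',(278,308,214,240)),('plunger',(180,212,225,242)),('handle',(232,264,250,290))): print(n,'before',dark(S0,b),'now',dark(S,b and b) if 0 else dark(S['pixels'],b))
print('pred start shift',proj(S,[[.635,-.027,.0965],[.635,-.027,.1065]]).round(1).tolist())
for n,b in(('timerT',(258,283,218,246)),('startT',(260,280,176,197)),('handleT',(178,222,214,230)),('plungerT',(185,212,160,175))): print(n,dark(T0,b),dark(T['pixels'],b))
# timer mark in top picture, before/now
yy,xx=np.mgrid[218:246,258:283]; d=np.hypot(xx-270.4,yy-231.7)
for im in(T0,T['pixels']):
    g=im[218:246,258:283].max(2).astype(float); g[d>7.5]=0; i=np.argsort(g.ravel())[-5:]; print([(int(xx.ravel()[k]),int(yy.ravel()[k]),int(g.ravel()[k])) for k in i])
```

```text
71.1 [ 0.7121 -0.2134  0.2438] [-0.21207682  1.20963142 -0.01230937]
start before (np.float64(253.1), np.float64(208.7), np.int64(203), np.int64(215), 133) now (np.float64(252.9), np.float64(205.9), np.int64(200), np.int64(213), 135)
timer before (np.float64(290.7), np.float64(227.3), np.int64(216), np.int64(236), 272) now (np.float64(291.4), np.float64(227.7), np.int64(214), np.int64(236), 238)
plunger before (np.float64(197.2), np.float64(235.8), np.int64(228), np.int64(241), 131) now (np.float64(197.0), np.float64(235.8), np.int64(228), np.int64(241), 130)
handle before (np.float64(246.6), np.float64(267.2), np.int64(251), np.int64(289), 258) now (np.float64(247.4), np.float64(266.7), np.int64(251), np.int64(282), 236)
pred start shift [[254.1, 211.1], [253.8, 208.4]]
timerT (np.float64(269.9), np.float64(231.0), np.int64(222), np.int64(240), 256) (np.float64(270.1), np.float64(231.2), np.int64(223), np.int64(240), 236)
startT (np.float64(269.2), np.float64(186.0), np.int64(180), np.int64(192), 141) (np.float64(269.3), np.float64(185.3), np.int64(179), np.int64(192), 142)
handleT (np.float64(198.9), np.float64(221.7), np.int64(218), np.int64(229), 240) (np.float64(199.4), np.float64(222.4), np.int64(214), np.int64(226), 230)
plungerT (np.float64(197.7), np.float64(166.2), np.int64(160), np.int64(174), 340) (np.float64(197.7), np.float64(166.7), np.int64(161), np.int64(174), 216)
[(269, 236, 90), (270, 234, 90), (269, 235, 97), (269, 233, 101), (269, 234, 112)]
[(264, 233, 113), (266, 232, 113), (266, 231, 118), (265, 232, 120), (264, 232, 121)]
```

Start knob is up 2.8 px (2.7 expected for 10 mm), the timer mark turned about 65° clockwise, and the plunger and cover handle are back where they were. Handing in.

```bash
python3 -c "
from cell import env; print(env.sign_off())"
```

```text
the job is handed in; nothing more can be done
None
```

I handed the job in at about 71 s, with no verdict returned. By the cameras and readings, the bowl and both caps are in separate pockets, the cover is home and pinned, the timer is past its click, the start knob is out, and the robot is clear.

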